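Build up two shafts on the repair bench

ROBOT

A 7-joint arm with a two-finger parallel gripper is mounted at the origin on the work surface. World frame = base frame: x ahead of the robot, y to its left, z up, the work surface at z = 0. Lengths are in m, angles in degrees, forces in N, time in s.
With the tool pointing down it reaches from about 0.425 to 0.825 m from the base axis. Payload 3.6 kg.
Tool frame: the origin (TCP) lies between the finger pads; the fingertips stand 14 mm ahead of it and the grasp point (between the pads) lies 5 mm behind it; z points along the fingers, y is the line along which they close (so a half turn about z gives the same grasp; the last joint's range is limited). The gripper opens to 93 mm and grips with 3 to 60 N. Pads are 15 mm wide; open, the fingers measure 128 mm over their backs; the gripper's body (75 mm by 188 mm) begins 65 mm behind the grasp point.
Start: joints at [-68.211, 35.231, -0.722, 81.555, 0.464, 63.22, -2.315], TCP at [0.257, 0.597, 0.233] pointing down, gripper open.
Joint ranges: [-178.69, 178.69], [-17.37, 117.87], [-77.05, 75.6], [15.02, 138.74], [-78.02, 258.01], [0.78, 113.62], [-162.83, 162.83]. Speed limits (degrees/s): [159.86, 159.86, 180, 180, 180, 180, 180].

INTERFACE

Orientations are given as a 3x3 rotation matrix whose columns are the frame's x, y, z axes.
In Python, from station import robot gives the robot as it stands.
- The arm moves only by the tool step_arm, never from a script. Its argument "motion" is a list of rows, each an object with "gripper": the finger opening in mm, from 0 to 93; "offset": the shift along the tool's x, y, z in units of 25 mm (1.0 is 25 mm), a list of three; "dr": the turn, a rotation vector about the tool's x, y, z in units of 8 degrees (1.0 is 8 degrees), a list of three. In form: [{"gripper": gripper, "offset": [dx, dy, dz], "dr": [wx, wy, wz]}, ...]. A call has 1 to 8 rows; each row shifts and turns the commanded pose from where the row before left it, along the tool's axes as they then stand; what a row does not reach is not made up. A row lasts 1/8 s, in which the tool goes at most 62.5 mm and 10.7 degrees, less where a joint would pass 70% of its speed; a pose out of reach is approached as far as the arm can. A call is refused whole if a number of a shift passes 1 or a number of a turn 1, either way. A call with a gripper value outside its range is refused whole. The fingers move at their own pace and stop on an object; the grip force is fixed at half the most. Time passes only in rows, so rows that do not move let the fingers close. It gives the time, the measured TCP pose, the force, the opening and the grip force at its end, in the units of the state.
- robot.state(): the state, without advancing time (a new reading comes with each control period).
- robot.snapshot(name): name is "side" or "top" or "wrist"; returns the picture (480x640x3 uint8, red, green, blue); there is no depth.
- robot.camera_info(name): a dict with "camera_matrix" (3x3 intrinsics, pixels), "distortion" ([k1, k2, p1, p2, k3] as OpenCV has them; the pictures are not rectified), "R" (3x3) and "t" (3): a world point X has camera coordinates R X + t. Camera axes: x right, y down, z forward; pixel columns grow to the right and rows downward; lengths in m; the calibration is good to about 2 mm. A picture is of the moment at which its call begins: read the wrist's pose just before it. camera_info takes no time and is no camera call; for the wrist camera it gives the pose at the moment of the call.
- robot.job_done(): hands the job in; it is judged then, once.
The state is a dict: "t": time; "joint_pos": joint angles; "qd": joint speeds; "tau": joint torques, N m; "ee_pos": TCP position; "tcp_rot": TCP orientation; "force": force on the tool from outside, world axes, zero at the start; "torque": the same for the moment, N m; "finger_gap": opening from 0.0 (shut) to 1.0 (fully open); "finger_force": force on a finger pad.
Only numpy, scipy, OpenCV 4.12 (cv2) and the standard library are available. Lean on these libraries where they do the work, as an engineer would, in place of code of your own. Each camera call takes 0.05 s, during which the arm holds its last target. There are 200 camera calls.

TASK

Put the five loose drive parts onto the two upright shafts in order. On the shaft with the round base thread the square bearing plate first, then the toothed gear on it, then the spacer tube on top; on the shaft with the square base thread the grooved pulley first, then the hexagonal collar on top. Each part must lie flat, fully down on what is beneath it, and be let go.

Things in the scene. Friction and masses are not known exactly. Their poses are not given: they have to be found in the camera images.
- round_stand: Holding stand, fixed to the bench: round dark wooden base 84 mm wide, 12 mm high, with an upright steel shaft 16 mm thick at its centre. The shaft's top is 70 mm above the bench (58 mm above the base); its last 8 mm taper to 6 mm wide. Origin: centre of the base's underside on the bench, z up along the shaft.
- square_stand: Holding stand, fixed to the bench: square dark wooden base 80 x 80 mm, 12 mm high, with an upright steel shaft 16 mm thick at its centre. The shaft's top is 54 mm above the bench (42 mm above the base); its last 8 mm taper to 6 mm wide. Origin: centre of the base's underside on the bench, z up along the shaft; x and y along the base's sides.
- plate: Bearing plate: loose square aluminium plate 52 x 52 mm, 12 mm thick, with four small dark screw marks at its corners, lying flat on the bench, 0.09 to 0.16 kg. Plain through bore 23 mm wide on its axis. Origin: centre of its underside, z up along the bore. x and y square to its sides.
- gear: Gear: loose steel disc with a toothed rim, 58 mm over its 24 teeth (2.5 mm deep), 14 mm thick, lying flat on the bench, 0.12 to 0.23 kg. Plain through bore 23 mm wide on its axis. Origin: centre of its underside, z up along the bore.
- tube: Spacer tube: loose short steel tube, 32 mm outside, 24 mm tall, standing on end on the bench, 0.05 to 0.1 kg. Plain through bore 23 mm wide on its axis. Origin: centre of its underside, z up along the bore.
- pulley: Pulley: loose aluminium wheel 58 mm across, 20 mm thick, with a plain rim and a groove round its side (two rims 6 mm thick, a 44 mm core between), lying flat on the bench, 0.07 to 0.13 kg. Plain through bore 23 mm wide on its axis. Origin: centre of its underside, z up along the bore.
- hex_collar: Hexagonal collar: loose steel hexagon, 40 mm across flats, 14 mm thick, lying flat on the bench, 0.07 to 0.13 kg. Through bore along its axis, hexagonal too, 23 mm across flats. Origin: centre of its underside, z up along the bore; y points square to one flat, so flats face every 60 degrees from there.
There are look-alikes about, which are no part of the job. What is shaped like the hex_collar but turquoise is not meant. Leave any orange look-alike of the pulley alone.

How it is judged:
By the outcome, as a careful person would: the job done as asked, in the order asked, and still so for the second after the job is handed in, with the robot touching nothing.
It also fails if it takes over 106 s, if anything falls off the work surface, if the arm or the gripper's body presses on something with over 40 N, if the wrist force passes 120 N, or if a joint passes its speed limit or range.

## Working session

There is one attempt and no reset: what is moved stays moved. The work goes in short steps, Python scripts to look and compute and a tool call to move; the robot and the scene stay as the last step left them, time stands still between calls to the robot, and variables do not carry over. Pictures are saved under pics/ and viewed, at most 14 in all, crops included, and the job is handed in when it is done.

Besides the shell and the picture viewer there is one more tool, called after "Request:" in YAML: its name, and indented under it one key for each argument. step_arm: Moves the arm, as the interface text tells. Its arguments: {"type":"object","properties":{"motion":{"type":"array"}},"required":["motion"]}

```bash
mkdir -p pics; ls
cat > h.py <<'E'
import numpy as np, cv2
from station import robot
def snap(n,f):
    ci=robot.camera_info(n); im=np.ascontiguousarray(robot.snapshot(n)[:,:,::-1]); cv2.imwrite('pics/'+f,im); return im,ci
def ray(ci,uv,z):
    K=np.array(ci['camera_matrix']);d=np.array(ci['distortion']);R=np.array(ci['R']);t=np.array(ci['t'])
    p=cv2.undistortPoints(np.array(uv,float).reshape(-1,1,2),K,d).reshape(-1,2)
    D=np.c_[p,np.ones(len(p))]@R; C=-R.T@t
    return C+D*((z-C[2])/D[:,2])[:,None]
def proj(ci,X):
    R=np.array(ci['R']);t=np.array(ci['t'])
    return cv2.projectPoints(np.array(X,float).reshape(-1,1,3),cv2.Rodrigues(R)[0],t,np.array(ci['camera_matrix']),np.array(ci['distortion']))[0].reshape(-1,2)
E
python3 - <<'E'
from h import *
for n in('top','side'):
    im,ci=snap(n,n+'0.png'); R=np.array(ci['R']);print(n,-R.T@np.array(ci['t']),R[2],ci['camera_matrix'])
print(robot.state())
E
```

```text
pics
top [0.39020372 0.05775752 0.96526609] [ 1.45441243e-01 -1.16340047e-04 -9.89366884e-01] [[550.41748325   0.         324.18466614]
 [  0.         550.41748325 237.52348586]
 [  0.           0.           1.        ]]
side [ 0.45570278 -0.60287042  0.6882357 ] [ 0.06027064  0.72373254 -0.68744357] [[536.02072333   0.         317.26379344]
 [  0.         536.02072333 236.20082471]
 [  0.           0.           1.        ]]
{'t': 0.1, 'joint_pos': array([-68.2092813 ,  35.28510853,  -0.72369031,  81.62730377,
         0.46438701,  63.22066915,  -2.3122313 ]), 'qd': array([ 0.106811  , -0.12231975,  0.00364534, -0.14475812, -0.03154092,
        0.00085823,  0.06032879]), 'tau': array([ 9.89851578e-04, -4.60043907e+01,  2.09857025e-01, -1.66245478e+01,
       -6.11719256e-02,  1.70017371e-02,  1.06173843e-04]), 'ee_pos': array([0.25692363, 0.5963589 , 0.23160906]), 'tcp_rot': array([[-9.18432457e-01,  3.95576860e-01, -8.77653801e-04],
       [ 3.95577833e-01,  9.18430065e-01, -2.09631200e-03],
       [-2.31888804e-05, -2.27250137e-03, -9.99997418e-01]]), 'force': array([ 0.29502467,  0.17205732, -0.06384909]), 'torque': array([ 0.0022584 ,  0.01720069, -0.01744256]), 'finger_force': 0.0, 'finger_gap': 0.9982118655912537}
```

View pics/top0.png

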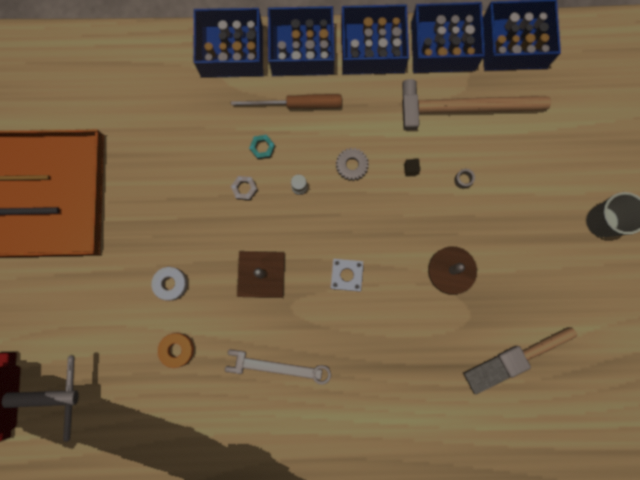

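View pics/side0.png

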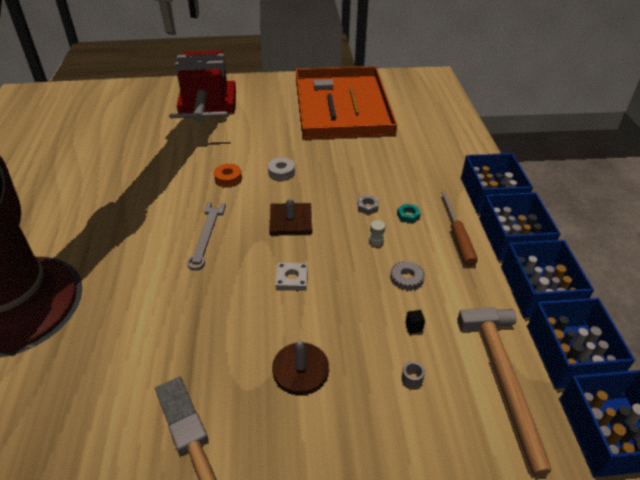

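The top view shows the plate at (347,275), gear (352,164), tube (465,179), pulley (169,284), grey hex (244,188), round stand (452,270) and square stand (261,274). The turquoise hex (262,147) and orange pulley (176,350) are the look-alikes. Next I'll measure these.

```bash
cat > m.py <<'E'
from h import *
im=cv2.imread('pics/top0.png'); ci=robot.camera_info('top')
hsv=cv2.cvtColor(im,cv2.COLOR_BGR2HSV)
light=((hsv[...,1]<75)&(hsv[...,2]>70)).astype(np.uint8)*255
for n,(u,v),r,h in [('plate',(347,275),25,.012),('gear',(352,164),25,.014),('tube',(465,179),15,.024),('pulley',(169,284),25,.02),('hex',(244,188),18,.014)]:
    m=np.zeros_like(light); m[v-r:v+r,u-r:u+r]=light[v-r:v+r,u-r:u+r]
    cs,_=cv2.findContours(m,cv2.RETR_CCOMP,cv2.CHAIN_APPROX_NONE)
    for c in sorted(cs,key=cv2.contourArea)[-2:]:
        if cv2.contourArea(c)<15: continue
        P=ray(ci,c.reshape(-1,2),h)[:,:2]*1000
        (cx,cy),s,a=cv2.minAreaRect(P.astype(np.float32)); 
        print(n,'rect',np.round([cx,cy,*s,a],1),'circ',np.round(cv2.minEnclosingCircle(P.astype(np.float32))[0],1))
# stands: dark brown
dark=((hsv[...,2]<75)).astype(np.uint8)*255
for n,(u,v) in [('round',(452,270)),('square',(261,274))]:
    r=32;m=np.zeros_like(dark); m[v-r:v+r,u-r:u+r]=dark[v-r:v+r,u-r:u+r]
    cs,_=cv2.findContours(m,cv2.RETR_EXTERNAL,cv2.CHAIN_APPROX_NONE);c=max(cs,key=cv2.contourArea)
    P=ray(ci,c.reshape(-1,2),.012)[:,:2]*1000
    (cx,cy),s,a=cv2.minAreaRect(P.astype(np.float32)); print(n,np.round([cx,cy,*s,a],1),cv2.minEnclosingCircle(P.astype(np.float32)))
c1=cv2.resize(im[130:310,140:340],None,fx=4,fy=3.33*1.2,interpolation=cv2.INTER_CUBIC)[:600]
c2=cv2.resize(im[135:300,310:500],None,fx=4,fy=4,interpolation=cv2.INTER_CUBIC)[:600]
cv2.imwrite('pics/c2.png',c2)
E
python3 m.py
python3 - <<'E'
from h import *
im,ci=snap('wrist','w0.png'); R=np.array(ci['R']); print(-R.T@np.array(ci['t']),R,ci['camera_matrix'],robot.state()['ee_pos'])
E
```

```text
plate rect [464.8  20.4  22.   22.1  43.5] circ [464.8  20.4]
plate rect [464.9  20.1  55.1  54.8  83.6] circ [465.   19.8]
gear rect [662.1   6.1  22.9  23.2  44.3] circ [661.9   5.7]
gear rect [662.2   6.1  55.2  56.8  88.6] circ [661.9   5.4]
tube rect [ 630.1 -191.7   20.9   21.8   43.6] circ [ 630.1 -191.1]
tube rect [ 629.6 -192.1   29.5   31.7   43.7] circ [ 629.8 -191.2]
pulley rect [456.5 326.2  22.2  21.2  44.8] circ [456.3 326.7]
pulley rect [456.6 326.2  58.3  57.7   1. ] circ [456.  325.8]
hex rect [622.6 198.4  23.1  23.5  88.8] circ [623.1 199. ]
hex rect [622.7 198.4  44.3  41.6  88.8] circ [622.7 198.4]
round [ 468.5 -161.9   78.7   80.5   23.9] ((468.7674560546875, -161.82601928710938), 41.087581634521484)
square [468.9 168.3  78.7  76.2  87.1] ((469.06005859375, 167.8642578125), 52.57052993774414)
[0.19600707 0.62227627 0.38392308] [[ 0.39577345  0.91834471 -0.00252478]
 [ 0.89133226 -0.38346722  0.24182575]
 [ 0.22111123 -0.09795863 -0.97031641]] [[432.24957058   0.         317.07398181]
 [  0.         432.24957058 234.88696858]
 [  0.           0.           1.        ]] [0.25698204 0.59645119 0.23176928]
```

View pics/c2.png

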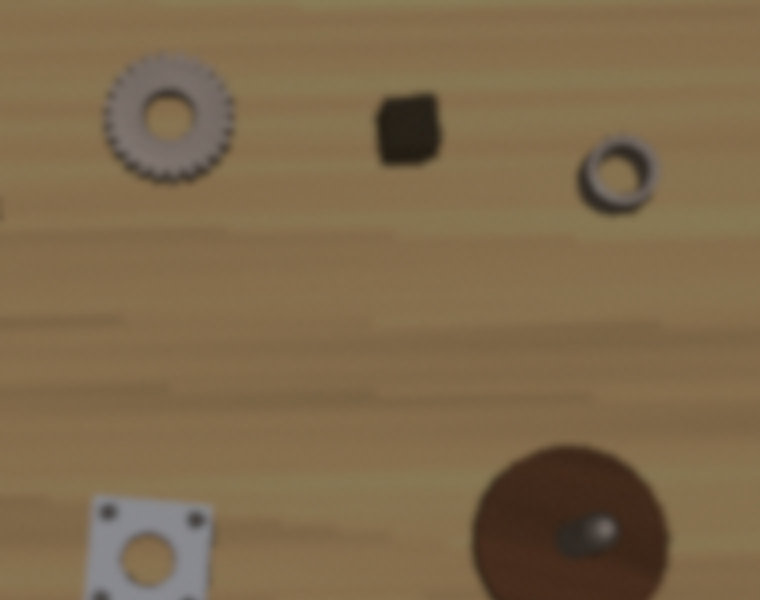

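View pics/w0.png

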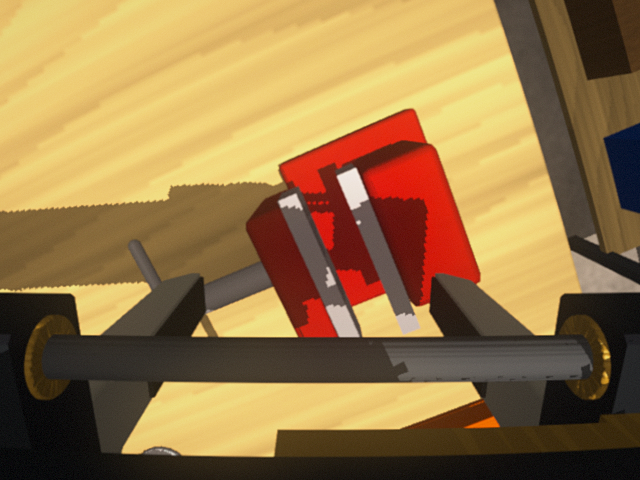

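The parts' sizes match what was given: gear 57, plate 55, pulley 58, hex 44x42, base 80. I'll cross-check the shafts and plan the first move, pulley first.

```bash
cat >> h.py <<'E'
def go(x,y,z,ang=None):
    """remaining shift in units along tool axes; turn in units (tool y to world angle ang)"""
    s=robot.state();R=np.array(s['tcp_rot']);d=(np.array([x,y,z])/1000-s['ee_pos'])
    a=np.degrees(np.arctan2(R[1,1],R[0,1])); 
    o=R.T@d/.025
    print('t %.2f pos %s ang %.1f tilt %s gap %.1f F %s ff %.1f'%(s['t'],np.round(s['ee_pos']*1000,1),a,np.round(R[:2,2],4),s['finger_gap']*93,np.round(s['force'],1),s['finger_force']))
    print('tool shift',np.round(o,2), 'turn z units', None if ang is None else round((((a-ang)+90)%180-90)/8,2))
    if ang is not None:
        b=np.radians(ang); Y=np.array([np.cos(b),np.sin(b),0])*np.sign(np.dot([np.cos(b),np.sin(b)],R[:2,1])); X=np.cross(Y,[0,0,-1]); print('shift in axes after turn',np.round(np.array([X@d,Y@d,-d[2]])/.025,2))
E
python3 - <<'E'
from h import *
im=cv2.imread('pics/top0.png');ci=robot.camera_info('top')
print(proj(ci,[[.4685,-.162,.07],[.469,.168,.054]]))
for u,v in[(460,266),(259,272)]:
    cv2.imwrite('/tmp/a.png',im)
# bright shaft tip
hsv=cv2.cvtColor(im,cv2.COLOR_BGR2HSV)
for (u,v),h in[((459,268),.07),((259,272),.054)]:
    w=hsv[v-14:v+14,u-14:u+14]; m=((w[...,1]<90)&(w[...,2]>75)); p=np.argwhere(m)[:,::-1]+[u-14,v-14]; print(len(p),p.mean(0),ray(ci,p.mean(0),h-.004)*1000)
go(456.4,326.2,120,60)
E
```

```text
[[460.04693302 267.01458885]
 [258.33849929 271.9063176 ]]
21 [460.61904762 266.76190476] [[ 469.24370429 -163.93352009   66.        ]]
22 [257.09090909 271.90909091] [[469.38834871 170.55788125  50.        ]]
t 0.15 pos [257.  596.5 231.8] ang 66.7 tilt [-0.0007 -0.0018] gap 93.0 F [-0.3  0.3 -0.7] ff 0.0
tool shift [-11.6   -6.76   4.48] turn z units 0.84
shift in axes after turn [-12.31  -5.37   4.47]
```

Request:
step_arm:
  motion:
    - {"gripper": 75,"offset": [0,0,0],"dr": [0,0,0.84]}
    - {"gripper": 75,"offset": [-1,-0.45,0],"dr": [0,0,0]}
    - {"gripper": 75,"offset": [-1,-0.45,0],"dr": [0,0,0]}
    - {"gripper": 75,"offset": [-1,-0.45,0],"dr": [0,0,0]}
    - {"gripper": 75,"offset": [-1,-0.45,0],"dr": [0,0,0]}
    - {"gripper": 75,"offset": [-1,-0.45,0],"dr": [0,0,0]}
    - {"gripper": 75,"offset": [-1,-0.45,0],"dr": [0,0,0]}
    - {"gripper": 75,"offset": [-1,-0.45,0],"dr": [0,0,0]}

```text
t: 1.15
ee_pos: [0.3696, 0.4402, 0.2324]
tcp_rot: [[-0.866, 0.5, -0.0], [0.5, 0.866, -0.001], [0.0, -0.001, -1.0]]
force: [-0.5, 0.7, 0.2]
finger_gap: 0.809
finger_force: 0.0
```

Request:
step_arm:
  motion:
    - {"gripper": 75,"offset": [-1,-0.45,0.8],"dr": [0,0,0]}
    - {"gripper": 75,"offset": [-1,-0.45,0.9],"dr": [0,0,0]}
    - {"gripper": 75,"offset": [-1,-0.45,0.9],"dr": [0,0,0]}
    - {"gripper": 75,"offset": [-1,-0.45,0.9],"dr": [0,0,0]}
    - {"gripper": 75,"offset": [-1,-0.45,0.9],"dr": [0,0,0]}
    - {"gripper": 75,"offset": [-0.3,-0.4,0],"dr": [0,0,0]}
    - {"gripper": 75,"offset": [0,0,0],"dr": [0,0,0]}

```text
t: 2.02
ee_pos: [0.4508, 0.3172, 0.1232]
tcp_rot: [[-0.865, 0.501, 0.0], [0.501, 0.865, 0.0], [0.0, 0.0, -1.0]]
force: [-0.3, -0.3, 1.4]
finger_gap: 0.804
finger_force: 0.0
```

Run:
```python
from h import *
im,ci=snap('wrist','w1.png'); go(456.4,326.2,20,60)
print(proj(ci,[[.4564,.3262,.02],[.4564,.3262,.0]]))
```

```text
t 2.08 pos [450.6 318.6 123.6] ang 60.0 tilt [0.0007 0.0017] gap 75.2 F [0.  0.1 0.7] ff 0.0
tool shift [-0.05  0.37  4.14] turn z units 0.0
shift in axes after turn [-0.05  0.38  4.14]
[[335.4938564  239.21325553]
 [334.23289902 231.54515514]]
```

View pics/w1.png

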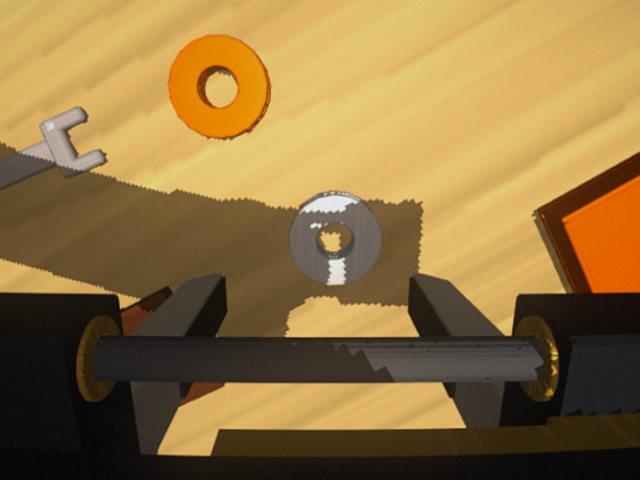

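The pulley centre is seen at (336,239) and predicted at (335.5,239.2), so the calibration agrees. I'll descend and grip.

Request:
step_arm:
  motion:
    - {"gripper": 75,"offset": [-0.05,0.38,0.9],"dr": [0,0,0]}
    - {"gripper": 75,"offset": [0,0,0.9],"dr": [0,0,0]}
    - {"gripper": 75,"offset": [0,0,0.9],"dr": [0,0,0]}
    - {"gripper": 75,"offset": [0,0,0.9],"dr": [0,0,0]}
    - {"gripper": 75,"offset": [0,0,0.6],"dr": [0,0,0]}
    - {"gripper": 75,"offset": [0,0,0],"dr": [0,0,0]}
    - {"gripper": 50,"offset": [0,0,0],"dr": [0,0,0]}
    - {"gripper": 50,"offset": [0,0,0],"dr": [0,0,0]}

```text
t: 3.08
ee_pos: [0.4572, 0.3256, 0.0186]
tcp_rot: [[-0.866, 0.5, 0.001], [0.5, 0.866, 0.001], [-0.001, 0.002, -1.0]]
force: [-0.5, -0.4, 0.8]
finger_gap: 0.639
finger_force: 0.0
```

Run:
```python
from h import *
go(469,168.8,85,60)
```

```text
t 3.08 pos [457.2 325.6  18.6] ang 60.0 tilt [0.0015 0.0012] gap 59.5 F [-0.5 -0.4  0.8] ff 0.0
tool shift [-3.55 -5.19 -2.66] turn z units -0.0
shift in axes after turn [-3.54 -5.2  -2.66]
```

Request:
step_arm:
  motion:
    - {"gripper": 50,"offset": [0,0,0],"dr": [0,0,0]}
    - {"gripper": 50,"offset": [0,0,0],"dr": [0,0,0]}
    - {"gripper": 50,"offset": [0,0,-0.7],"dr": [0,0,0]}
    - {"gripper": 50,"offset": [0,0,-1],"dr": [0,0,0]}
    - {"gripper": 50,"offset": [-0.5,-0.8,-1],"dr": [0,0,0]}
    - {"gripper": 50,"offset": [-0.7,-1,0],"dr": [0,0,0]}
    - {"gripper": 50,"offset": [-0.7,-1,0],"dr": [0,0,0]}
    - {"gripper": 50,"offset": [-0.7,-1,0],"dr": [0,0,0]}

```text
t: 4.08
ee_pos: [0.4655, 0.2093, 0.086]
tcp_rot: [[-0.866, 0.5, 0.001], [0.5, 0.866, 0.0], [-0.0, 0.0, -1.0]]
force: [-0.3, -0.2, -1.6]
finger_gap: 0.602
finger_force: 29.8
```

Request:
step_arm:
  motion:
    - {"gripper": 50,"offset": [-0.6,-0.9,0],"dr": [0,0,0]}
    - {"gripper": 50,"offset": [-0.35,-0.5,0],"dr": [0,0,0]}
    - {"gripper": 50,"offset": [0,0,0],"dr": [0,0,0]}

```text
t: 4.45
ee_pos: [0.4687, 0.1673, 0.0855]
tcp_rot: [[-0.865, 0.502, 0.0], [0.502, 0.865, -0.0], [-0.0, -0.0, -1.0]]
force: [-0.1, -0.1, -0.3]
finger_gap: 0.605
finger_force: 29.8
```

Run:
```python
from h import *
im,ci=snap('side','s1.png'); go(469.6,168.3,85,60)
im2,_=snap('top','t1.png')
u,v=290,210
a=cv2.resize(im[140:260,220:370],None,fx=2.6,fy=2.6); b=cv2.resize(im2[210:330,190:340],None,fx=2.6,fy=2.6)
cv2.imwrite('pics/s1c.png',np.hstack([a,b]))
```

```text
t 4.50 pos [468.6 168.7  85.5] ang 60.0 tilt [0.0004 0.0008] gap 56.5 F [ 0.  -0.1 -0.5] ff 29.8
tool shift [-0.04  0.01  0.02] turn z units -0.0
shift in axes after turn [-0.04  0.01  0.02]
```

View pics/s1c.png

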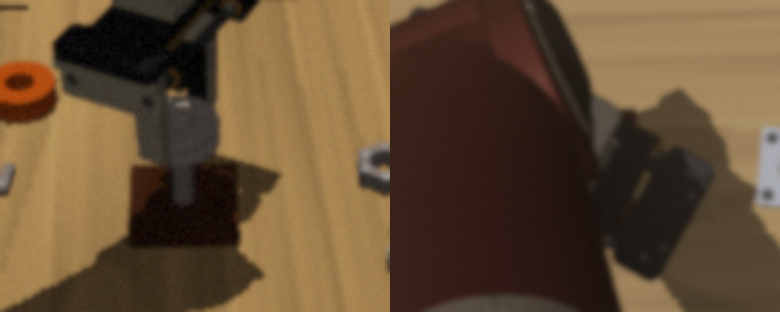

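The side crop shows the pulley over the square shaft, but its attitude is unclear. I'll check it with the wrist camera.

Run:
```python
from h import *
im,ci=snap('wrist','w2.png')
s=cv2.imread('pics/s1.png')[165:225,260:330]
cv2.imwrite('pics/w2c.png',np.vstack([im[180:480,:][:, 100:540],cv2.resize(s,(350,300),interpolation=cv2.INTER_CUBIC)[:, :].copy() if 0 else cv2.copyMakeBorder(cv2.convertScaleAbs(cv2.resize(s,(350,300),interpolation=cv2.INTER_CUBIC),alpha=2),0,0,0,90,0)]))
go(469.6,168.3,33,60)
```

```text
t 4.60 pos [468.4 169.8  85.3] ang 60.1 tilt [0.0003 0.0012] gap 56.3 F [-0.   0.9 -0.4] ff 29.8
tool shift [-0.07 -0.03  2.09] turn z units 0.01
shift in axes after turn [-0.07 -0.03  2.09]
```

View pics/w2c.png

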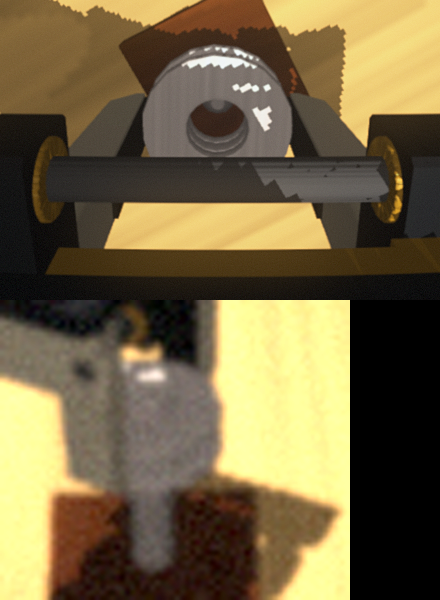

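```bash
cat > chk.py <<'E'
from h import *
a=np.linspace(0,2*np.pi,72)
def ext(ci,c,r,z): 
    p=proj(ci,np.c_[c[0]+r*np.cos(a),c[1]+r*np.sin(a),0*a+z]); return np.round(np.r_[p.min(0),p.max(0)],0)
E
python3 - <<'E'
from chk import *
c=(.4686,.1690); zb=.085-.0186
for n in('side','wrist'):
    ci=robot.camera_info(n)
    print(n,'top',ext(ci,c,.029,zb+.02),'bot',ext(ci,c,.029,zb),'bore top',ext(ci,c,.0115,zb+.02),'bore bottom',ext(ci,c,.0115,zb))
E
```

```text
side top [273. 176. 305. 195.] bot [274. 184. 305. 204.] bore top [283. 181. 295. 189.] bore bottom [283. 190. 296. 198.]
wrist top [240. 235. 394. 377.] bot [249. 223. 386. 352.] bore top [287. 281. 348. 337.] bore bottom [290. 264. 344. 315.]
```

The pulley is flat: its observed extents match the projection for a level pulley, both in the wrist view (bore 288–348) and the side view (rows 177–203). I'll check the shaft tip through the bore, then lower.

Run:
```python
from h import *
ci=robot.camera_info('wrist'); print(proj(ci,[[.469,.1688,.054],[.469,.1688,.066]]),ray(ci,[317,283],.054)*1000)
go(469.6,168.3,31,60)
im=cv2.imread('pics/w2.png')[250:350,270:370]; print(cv2.imwrite('pics/w2d.png',cv2.resize(im,(500,500),interpolation=cv2.INTER_CUBIC)))
```

```text
[[317.17774051 280.99439117]
 [317.21247628 290.7584569 ]] [[469.79068191 168.25260757  54.        ]]
t 4.60 pos [468.4 169.8  85.3] ang 60.1 tilt [0.0003 0.0012] gap 56.3 F [-0.   0.9 -0.4] ff 29.8
tool shift [-0.07 -0.03  2.17] turn z units 0.01
shift in axes after turn [-0.07 -0.03  2.17]
True
```

View pics/w2d.png

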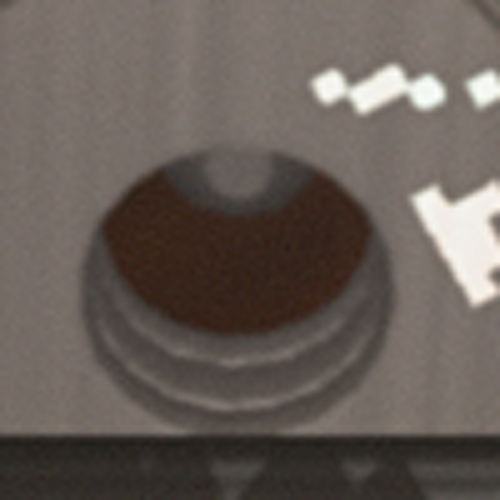

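The shaft tip is at (317.6,284.6), about 2.5 mm toward −x of the tool from the bore axis. I'll correct by −0.1 and lower.

Request:
step_arm:
  motion:
    - {"gripper": 50,"offset": [-0.1,-0.02,0],"dr": [0,0,0]}
    - {"gripper": 50,"offset": [0,0,0.5],"dr": [0,0,0]}
    - {"gripper": 50,"offset": [0,0,0.5],"dr": [0,0,0]}
    - {"gripper": 50,"offset": [0,0,0.5],"dr": [0,0,0]}
    - {"gripper": 50,"offset": [0,0,0.4],"dr": [0,0,0]}
    - {"gripper": 50,"offset": [0,0,0.2],"dr": [0,0,0]}
    - {"gripper": 50,"offset": [0,0,0],"dr": [0,0,0]}

```text
t: 5.48
ee_pos: [0.4702, 0.1664, 0.0323]
tcp_rot: [[-0.866, 0.5, -0.001], [0.5, 0.866, -0.0], [0.0, -0.001, -1.0]]
force: [-0.6, 0.1, -0.4]
finger_gap: 0.605
finger_force: 29.8
```

Request:
step_arm:
  motion:
    - {"gripper": 50,"offset": [0,0,0.06],"dr": [0,0,0]}
    - {"gripper": 50,"offset": [0,0,0.0],"dr": [0,0,0]}

```text
t: 5.72
ee_pos: [0.4705, 0.1665, 0.0314]
tcp_rot: [[-0.866, 0.5, 0.001], [0.5, 0.866, 0.0], [-0.0, 0.0, -1.0]]
force: [-0.0, 0.6, -0.7]
finger_gap: 0.61
finger_force: 29.8
```

Request:
step_arm:
  motion:
    - {"gripper": 50,"offset": [0,0,0.04],"dr": [0,0,0]}
    - {"gripper": 76,"offset": [0,0,0],"dr": [0,0,0]}
    - {"gripper": 76,"offset": [0,0,0],"dr": [0,0,0]}
    - {"gripper": 76,"offset": [0,0,0],"dr": [0,0,0]}
    - {"gripper": 76,"offset": [0,0,-0.8],"dr": [0,0,0]}
    - {"gripper": 76,"offset": [0,0,-1],"dr": [0,0,0]}
    - {"gripper": 76,"offset": [0,0,-1],"dr": [0,0,0]}
    - {"gripper": 76,"offset": [0,0,-0.7],"dr": [0,0,0]}

```text
t: 6.72
ee_pos: [0.4706, 0.1665, 0.1187]
tcp_rot: [[-0.866, 0.5, 0.001], [0.5, 0.866, 0.0], [-0.001, 0.001, -1.0]]
force: [0.8, -0.5, -0.2]
finger_gap: 0.819
finger_force: 0.0
```

Run:
```python
from chk import *
im,ci=snap('wrist','w3.png'); c=(.470,.1682)
print('pulley top',ext(ci,c,.029,.032),'bore',ext(ci,c,.0115,.032))
go(622.7,198.4,115,60)
cv2.imwrite('pics/w3c.png',im[150:420,150:480])
```

```text
pulley top [269. 193. 371. 291.] bore [300. 224. 340. 263.]
t 6.78 pos [471.7 167.  120.5] ang 60.0 tilt [0.0043 0.0017] gap 75.8 F [ 0.2 -0.4  0.6] ff 0.0
tool shift [-4.6   4.11  0.25] turn z units -0.0
shift in axes after turn [-4.6   4.11  0.22]
```

View pics/w3c.png

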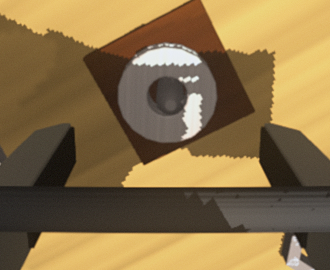

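The pulley is down on the square base: its top face spans (268–366, 197–295), close to the prediction. Next is the hex collar.

Request:
step_arm:
  motion:
    - {"gripper": 62,"offset": [-0.9,0.8,0],"dr": [0,0,0]}
    - {"gripper": 62,"offset": [-1,0.9,0],"dr": [0,0,0]}
    - {"gripper": 62,"offset": [-1,0.9,0],"dr": [0,0,0]}
    - {"gripper": 62,"offset": [-1,0.9,0],"dr": [0,0,0]}
    - {"gripper": 62,"offset": [-0.6,0.55,0.2],"dr": [0,0,0]}
    - {"gripper": 62,"offset": [0,0,0],"dr": [0,0,0]}
    - {"gripper": 62,"offset": [0,0,0],"dr": [0,0,0]}

```text
t: 7.65
ee_pos: [0.6172, 0.1976, 0.1121]
tcp_rot: [[-0.866, 0.5, -0.002], [0.5, 0.866, -0.001], [0.002, -0.002, -1.0]]
force: [-0.3, -0.7, 0.2]
finger_gap: 0.669
finger_force: 0.0
```

```bash
cat > obj.py <<'E'
from chk import *
def outline(im,ci,c,rad,h,smax=70,vmin=0):
    """light grey outline near the expected centre -> points at height h (mm)"""
    u,v=proj(ci,[[c[0]/1000,c[1]/1000,h]])[0]
    hsv=cv2.cvtColor(im,cv2.COLOR_BGR2HSV); m=((hsv[...,1]<smax)&(hsv[...,2]>vmin)).astype(np.uint8)*255
    k=np.zeros_like(m); cv2.circle(k,(int(u),int(v)),rad,255,-1); m&=k
    cs,_=cv2.findContours(m,cv2.RETR_EXTERNAL,cv2.CHAIN_APPROX_NONE); q=max(cs,key=cv2.contourArea).reshape(-1,2)
    print('px',u.round(1),v.round(1),'bbox',q.min(0),q.max(0)); return ray(ci,q,h)[:,:2]*1000
E
python3 - <<'E'
from obj import *
im,ci=snap('wrist','w4.png'); go(622.7,198.4,17,60)
P=outline(im,ci,(622.7,198.4),48,.014)
print(cv2.minEnclosingCircle(P.astype(np.float32)))
for a in range(0,180,5):
    b=np.radians(a); w=P@[np.cos(b),np.sin(b)]; print(a,round(np.ptp(w),1),end='; ')
cv2.imwrite('pics/w4c.png',cv2.resize(im[140:340,200:440],None,fx=2,fy=2))
E
```

```text
t 7.70 pos [617.2 197.7 112.4] ang 60.0 tilt [-0.0017 -0.0004] gap 62.2 F [-0.2 -0.8  0.1] ff 0.0
tool shift [-0.18  0.14  3.82] turn z units -0.0
shift in axes after turn [-0.18  0.14  3.82]
px 324.2 248.3 bbox [290 214] [358 286]
((623.9197387695312, 197.42298889160156), 22.674400329589844)
0 41.7; 5 43.0; 10 44.0; 15 44.7; 20 45.0; 25 45.0; 30 44.6; 35 44.0; 40 43.1; 45 41.8; 50 40.3; 55 39.6; 60 40.9; 65 42.4; 70 43.5; 75 44.3; 80 44.7; 85 44.8; 90 44.6; 95 44.2; 100 43.4; 105 42.3; 110 41.3; 115 40.6; 120 41.6; 125 42.9; 130 44.0; 135 44.8; 140 45.2; 145 45.3; 150 45.1; 155 44.6; 160 43.7; 165 42.7; 170 41.4; 175 40.6;
```

View pics/w4c.png

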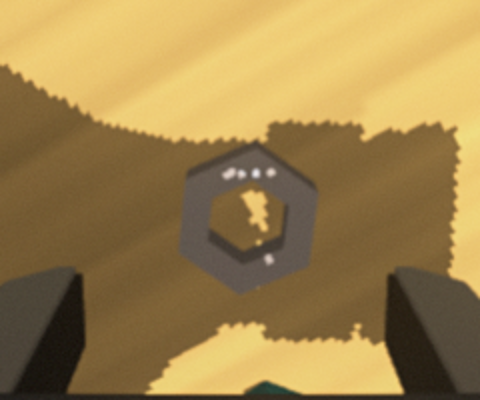

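The hex collar's flats face about 55° (width 39.6 there). I'll turn +0.62 and grip at 16 mm.

Run:
```python
from h import *
go(623,198,16,55)
```

```text
t 7.70 pos [617.2 197.7 112.4] ang 60.0 tilt [-0.0017 -0.0004] gap 62.2 F [-0.2 -0.8  0.1] ff 0.0
tool shift [-0.2   0.13  3.86] turn z units 0.62
shift in axes after turn [-0.18  0.14  3.86]
```

Request:
step_arm:
  motion:
    - {"gripper": 62,"offset": [0,0,0],"dr": [0,0,0.6]}
    - {"gripper": 62,"offset": [-0.18,0.14,0.5],"dr": [0,0,0]}
    - {"gripper": 62,"offset": [0,0,0.9],"dr": [0,0,0]}
    - {"gripper": 62,"offset": [0,0,0.9],"dr": [0,0,0]}
    - {"gripper": 62,"offset": [0,0,0.9],"dr": [0,0,0]}
    - {"gripper": 62,"offset": [0,0,0.65],"dr": [0,0,0]}
    - {"gripper": 62,"offset": [0,0,0],"dr": [0,0,0]}

```text
t: 8.57
ee_pos: [0.6241, 0.198, 0.0156]
tcp_rot: [[-0.821, 0.571, -0.0], [0.571, 0.821, -0.0], [0.0, -0.0, -1.0]]
force: [0.3, 0.8, 0.8]
finger_gap: 0.664
finger_force: 0.0
```

Run:
```python
from h import *
go(623,198,16,55)
```

```text
t 8.57 pos [624.1 198.   15.6] ang 55.2 tilt [-0.0005 -0.0002] gap 61.8 F [0.3 0.8 0.8] ff 0.0
tool shift [ 0.04 -0.03 -0.01] turn z units 0.03
shift in axes after turn [ 0.04 -0.03 -0.01]
```

Next: grip, lift 80 mm, and move over the square shaft.

Request:
step_arm:
  motion:
    - {"gripper": 34,"offset": [0.04,-0.03,0],"dr": [0,0,0]}
    - {"gripper": 34,"offset": [0,0,0],"dr": [0,0,0]}
    - {"gripper": 34,"offset": [0,0,0],"dr": [0,0,0]}
    - {"gripper": 34,"offset": [0,0,0],"dr": [0,0,0]}
    - {"gripper": 34,"offset": [0,0,-0.6],"dr": [0,0,0]}
    - {"gripper": 34,"offset": [0,0,-1],"dr": [0,0,0]}
    - {"gripper": 34,"offset": [0,0,-1],"dr": [0,0,0]}

```text
t: 9.45
ee_pos: [0.623, 0.1981, 0.0828]
tcp_rot: [[-0.821, 0.571, 0.0], [0.571, 0.821, 0.0], [-0.0, 0.0, -1.0]]
force: [-0.2, 0.7, -1.0]
finger_gap: 0.425
finger_force: 29.9
```

Run:
```python
from h import *
go(470,168.2,82,55)
```

```text
t 9.45 pos [623.  198.1  82.8] ang 55.2 tilt [0.0003 0.    ] gap 39.6 F [-0.2  0.7 -1. ] ff 29.9
tool shift [ 4.34 -4.47  0.03] turn z units 0.02
shift in axes after turn [ 4.33 -4.49  0.03]
```

Request:
step_arm:
  motion:
    - {"gripper": 34,"offset": [0.8,-0.8,0],"dr": [0,0,0]}
    - {"gripper": 34,"offset": [0.95,-1,0],"dr": [0,0,0]}
    - {"gripper": 34,"offset": [0.95,-1,0],"dr": [0,0,0]}
    - {"gripper": 34,"offset": [0.9,-0.9,0],"dr": [0,0,0]}
    - {"gripper": 34,"offset": [0.6,-0.6,0],"dr": [0,0,0]}
    - {"gripper": 34,"offset": [0.14,-0.18,0],"dr": [0,0,0]}
    - {"gripper": 34,"offset": [0,0,0],"dr": [0,0,0]}
    - {"gripper": 34,"offset": [0,0,0],"dr": [0,0,0]}

```text
t: 10.45
ee_pos: [0.4713, 0.1684, 0.0817]
tcp_rot: [[-0.821, 0.571, 0.002], [0.571, 0.821, 0.001], [-0.001, 0.002, -1.0]]
force: [0.4, 0.4, -0.9]
finger_gap: 0.428
finger_force: 29.9
```

Run:
```python
from chk import *
im,ci=snap('wrist','w5.png'); go(470,168.2,66,55)
s=robot.state()['ee_pos'];print('shaft tip',proj(ci,[[.470,.1682,.054]]),'bore top',ext(ci,s[:2],.0115,s[2]-.0156+.014))
u,v=330,300
cv2.imwrite('pics/w5c.png',cv2.resize(im[230:350,250:400],(750,600),interpolation=cv2.INTER_CUBIC))
```

```text
t 10.50 pos [471.1 168.3  81.5] ang 55.1 tilt [0.0014 0.0004] gap 39.6 F [-1.  -1.3 -1.5] ff 29.9
tool shift [ 0.03 -0.03  0.62] turn z units 0.02
shift in axes after turn [ 0.03 -0.03  0.62]
shaft tip [[316.268646   279.41863395]] bore top [288. 276. 348. 332.]
```

View pics/w5c.png

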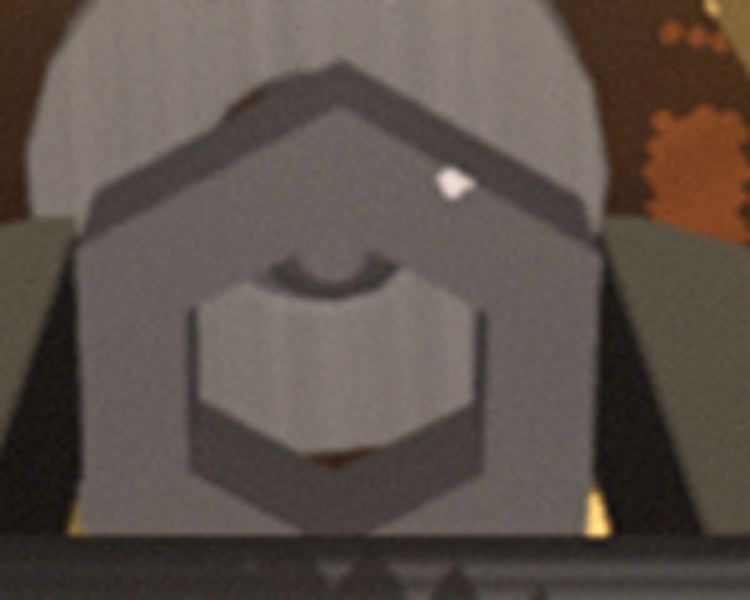

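The bore is at column 317.5 and the shaft tip at 316.6, so they are aligned within 1 mm. I'll lower 34 mm and release.

Request:
step_arm:
  motion:
    - {"gripper": 34,"offset": [0.03,-0.03,0.3],"dr": [0,0,0]}
    - {"gripper": 34,"offset": [0,0,0.5],"dr": [0,0,0]}
    - {"gripper": 34,"offset": [0,0,0.4],"dr": [0,0,0]}
    - {"gripper": 34,"offset": [0,0,0.15],"dr": [0,0,0]}
    - {"gripper": 34,"offset": [0,0,0],"dr": [0,0,0]}

```text
t: 11.12
ee_pos: [0.4681, 0.1676, 0.0484]
tcp_rot: [[-0.821, 0.571, -0.002], [0.571, 0.821, -0.001], [0.001, -0.001, -1.0]]
force: [-3.2, -1.4, 9.9]
finger_gap: 0.426
finger_force: 30.0
```

Request:
step_arm:
  motion:
    - {"gripper": 62,"offset": [0,0,0],"dr": [0,0,0]}
    - {"gripper": 62,"offset": [0,0,0],"dr": [0,0,0]}
    - {"gripper": 62,"offset": [0,0,0],"dr": [0,0,0]}
    - {"gripper": 62,"offset": [0,0,-0.7],"dr": [0,0,0]}
    - {"gripper": 62,"offset": [0,0,-1],"dr": [0,0,0]}
    - {"gripper": 62,"offset": [0,0,-1],"dr": [0,0,0]}
    - {"gripper": 62,"offset": [0,0,0],"dr": [0,0,0]}

```text
t: 12.0
ee_pos: [0.47, 0.1684, 0.1164]
tcp_rot: [[-0.821, 0.571, 0.004], [0.571, 0.821, 0.001], [-0.002, 0.003, -1.0]]
force: [0.4, -0.3, 0.2]
finger_gap: 0.666
finger_force: 0.0
```

Run:
```python
from chk import *
im,ci=snap('wrist','w6.png'); c=(.470,.1682)
print('hex incircle top',ext(ci,c,.020,.046),'pulley',ext(ci,c,.029,.032))
go(464.8,20.3,110,84)
cv2.imwrite('pics/w6c.png',cv2.resize(im[180:340,220:420],(600,480)))
```

```text
hex incircle top [280. 217. 355. 289.] pulley [266. 196. 368. 295.]
t 12.05 pos [469.1 168.1 115.3] ang 55.2 tilt [0.0012 0.0005] gap 61.8 F [-0.4  0.7  0.3] ff 0.0
tool shift [-3.23 -4.95  0.21] turn z units -3.6
shift in axes after turn [-0.45 -5.9   0.21]
```

View pics/w6c.png

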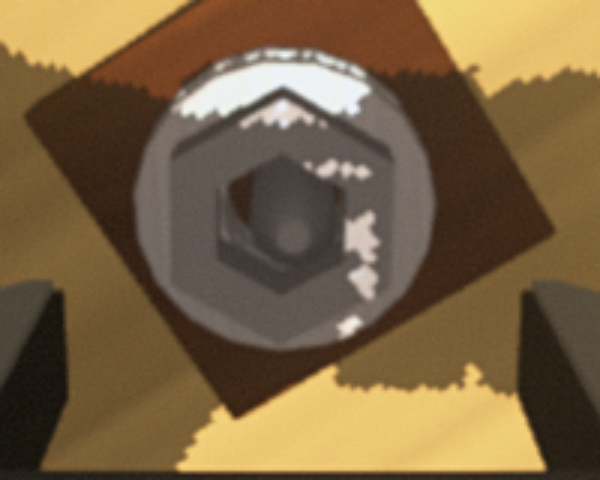

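The hex collar sits flat on the pulley: it spans 277–352 px against 280–355 predicted. Next is the plate.

Request:
step_arm:
  motion:
    - {"gripper": 72,"offset": [0,0,0],"dr": [0,0,-0.9]}
    - {"gripper": 72,"offset": [0,0,0],"dr": [0,0,-0.9]}
    - {"gripper": 72,"offset": [0,-0.4,0],"dr": [0,0,-0.9]}
    - {"gripper": 72,"offset": [0,-0.7,0],"dr": [0,0,-0.9]}
    - {"gripper": 72,"offset": [-0.1,-1,0],"dr": [0,0,0]}
    - {"gripper": 72,"offset": [-0.1,-1,0],"dr": [0,0,0]}
    - {"gripper": 72,"offset": [0,-1,0],"dr": [0,0,0]}
    - {"gripper": 72,"offset": [0,-1,0],"dr": [0,0,0]}

```text
t: 13.05
ee_pos: [0.4548, 0.0407, 0.1138]
tcp_rot: [[-0.994, 0.105, -0.003], [0.105, 0.994, -0.0], [0.003, -0.0, -1.0]]
force: [0.1, 0.6, -0.0]
finger_gap: 0.775
finger_force: 0.0
```

Run:
```python
from h import *
go(464.8,20.3,110,84)
```

```text
t 13.05 pos [454.8  40.7 113.8] ang 84.0 tilt [-0.0027 -0.0001] gap 72.1 F [ 0.1  0.6 -0. ] ff 0.0
tool shift [-0.48 -0.77  0.15] turn z units -0.0
shift in axes after turn [-0.48 -0.77  0.15]
```

Request:
step_arm:
  motion:
    - {"gripper": 72,"offset": [-0.45,-0.6,0],"dr": [0,0,0]}
    - {"gripper": 72,"offset": [0,0,0],"dr": [0,0,0]}
    - {"gripper": 72,"offset": [0,0,0],"dr": [0,0,0]}

```text
t: 13.42
ee_pos: [0.4647, 0.0263, 0.1144]
tcp_rot: [[-0.995, 0.104, -0.002], [0.104, 0.995, 0.001], [0.002, 0.0, -1.0]]
force: [-0.7, 0.2, -0.0]
finger_gap: 0.772
finger_force: 0.0
```

Run:
```python
from obj import *
im,ci=snap('wrist','w7.png'); go(464.8,20.3,15.5,84)
for vmin in(0,120):
    P=outline(im,ci,(464.8,20.3),75,.012,60,vmin)
    print(cv2.minAreaRect(P.astype(np.float32)))
```

```text
t 13.47 pos [464.7  26.6 114.6] ang 84.1 tilt [-0.0015  0.0006] gap 72.1 F [-0.  -0.2  0.8] ff 0.0
tool shift [-0.03 -0.25  3.96] turn z units 0.01
shift in axes after turn [-0.03 -0.25  3.96]
px 308.5 241.1 bbox [263 198] [348 282]
((464.5802307128906, 18.66132354736328), (51.50992202758789, 52.49761962890625), 83.29928588867188)
px 308.5 241.1 bbox [263 200] [348 282]
((465.10906982421875, 18.59918975830078), (51.50992202758789, 51.43263244628906), 83.29928588867188)
```

Request:
step_arm:
  motion:
    - {"gripper": 72,"offset": [-0.02,-0.28,0],"dr": [0,0,0.1]}
    - {"gripper": 72,"offset": [0,0,0.8],"dr": [0,0,0]}
    - {"gripper": 72,"offset": [0,0,0.9],"dr": [0,0,0]}
    - {"gripper": 72,"offset": [0,0,0.9],"dr": [0,0,0]}
    - {"gripper": 72,"offset": [0,0,0.8],"dr": [0,0,0]}
    - {"gripper": 72,"offset": [0,0,0.54],"dr": [0,0,0]}
    - {"gripper": 72,"offset": [0,0,0],"dr": [0,0,0]}

```text
t: 14.35
ee_pos: [0.4646, 0.0185, 0.016]
tcp_rot: [[-0.993, 0.119, -0.002], [0.119, 0.993, -0.0], [0.002, -0.0, -1.0]]
force: [-0.3, 0.5, -0.2]
finger_gap: 0.772
finger_force: 0.0
```

Run:
```python
from h import *
go(465,19.5,15.5,83.3)
```

```text
t 14.35 pos [464.6  18.5  16. ] ang 83.2 tilt [-0.0018 -0.0003] gap 71.8 F [-0.3  0.5 -0.2] ff 0.0
tool shift [-0.01  0.04  0.02] turn z units -0.01
shift in axes after turn [-0.01  0.04  0.02]
```

Request:
step_arm:
  motion:
    - {"gripper": 45,"offset": [0,0,0],"dr": [0,0,0]}
    - {"gripper": 45,"offset": [0,0,0],"dr": [0,0,0]}
    - {"gripper": 45,"offset": [0,0,0],"dr": [0,0,0]}
    - {"gripper": 45,"offset": [0,0,0],"dr": [0,0,0]}
    - {"gripper": 45,"offset": [0,0,-0.5],"dr": [0,0,0]}
    - {"gripper": 45,"offset": [0,0,-0.9],"dr": [0,0,0]}
    - {"gripper": 45,"offset": [0,-0.5,-1],"dr": [0,0,0]}
    - {"gripper": 45,"offset": [0,-0.9,-0.9],"dr": [0,0,0]}

```text
t: 15.35
ee_pos: [0.4609, -0.0159, 0.1005]
tcp_rot: [[-0.993, 0.117, 0.0], [0.117, 0.993, 0.0], [-0.0, 0.0, -1.0]]
force: [1.1, 0.2, -1.7]
finger_gap: 0.552
finger_force: 30.0
```

Request:
step_arm:
  motion:
    - {"gripper": 45,"offset": [0,-1,0],"dr": [0,0,0]}
    - {"gripper": 45,"offset": [0,-1,0],"dr": [0,0,0]}
    - {"gripper": 45,"offset": [0,-1,0],"dr": [0,0,0]}
    - {"gripper": 45,"offset": [0,-1,0],"dr": [0,0,0]}
    - {"gripper": 45,"offset": [0,-0.8,0],"dr": [0,0,0]}
    - {"gripper": 45,"offset": [0,-0.5,0],"dr": [0,0,0]}
    - {"gripper": 45,"offset": [0,0,0],"dr": [0,0,0]}

```text
t: 16.23
ee_pos: [0.4449, -0.1486, 0.0994]
tcp_rot: [[-0.993, 0.121, -0.0], [0.121, 0.993, -0.0], [0.0, -0.0, -1.0]]
force: [-0.6, 0.4, -1.4]
finger_gap: 0.559
finger_force: 30.0
```

Run:
```python
from h import *
go(468.7,-162.5,98,83.3)
```

```text
t 16.23 pos [ 444.9 -148.6   99.4] ang 83.1 tilt [-0.0002 -0.0002] gap 52.0 F [-0.6  0.4 -1.4] ff 30.0
tool shift [-1.01 -0.44  0.05] turn z units -0.03
shift in axes after turn [-1.01 -0.44  0.05]
```

Request:
step_arm:
  motion:
    - {"gripper": 45,"offset": [-0.6,-0.25,0],"dr": [0,0,0]}
    - {"gripper": 45,"offset": [-0.4,-0.18,0],"dr": [0,0,0]}
    - {"gripper": 45,"offset": [0,0,0],"dr": [0,0,0]}
    - {"gripper": 45,"offset": [0,0,0],"dr": [0,0,0]}

```text
t: 16.73
ee_pos: [0.4682, -0.1608, 0.099]
tcp_rot: [[-0.993, 0.118, -0.001], [0.118, 0.993, 0.0], [0.001, 0.0, -1.0]]
force: [-0.1, 0.1, -0.6]
finger_gap: 0.556
finger_force: 30.0
```

Run:
```python
from chk import *
im,ci=snap('wrist','w8.png'); go(468.7,-162.5,28,83.3)
s=robot.state()['ee_pos'];zb=s[2]-.016
print('tip',proj(ci,[[.4687,-.1625,.070]]),'bore top',ext(ci,s[:2],.0115,zb+.012),'bore bot',ext(ci,s[:2],.0115,zb))
cv2.imwrite('pics/w8c.png',cv2.resize(im[220:360,240:400],(640,560),interpolation=cv2.INTER_CUBIC))
```

```text
t 16.77 pos [ 468.2 -160.9   99. ] ang 83.2 tilt [-0.0012  0.0004] gap 51.8 F [ 0.5  0.4 -0.8] ff 30.0
tool shift [-0.03 -0.06  2.84] turn z units -0.01
shift in axes after turn [-0.03 -0.06  2.84]
tip [[315.14609286 282.71661412]] bore top [289. 275. 348. 330.] bore bot [291. 266. 346. 317.]
```

View pics/w8c.png

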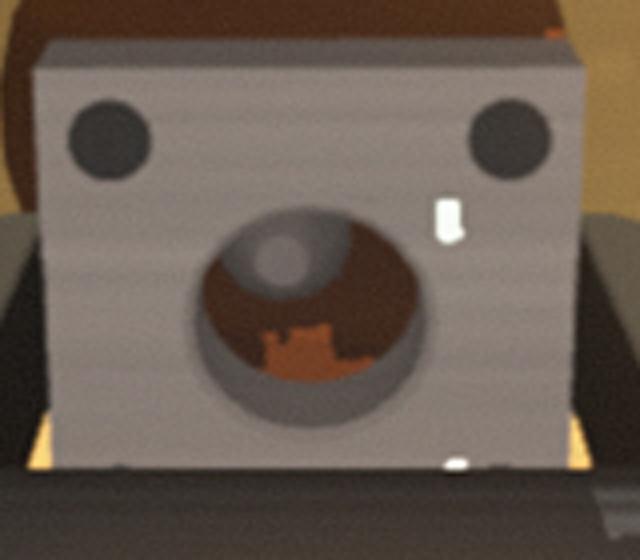

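The bore centre is at (317.5,299) and the shaft tip at (310.5,285), so I need about (−2.8,−3.0) mm in tool x,y. That puts the shaft near (469.4,−164.5).

Request:
step_arm:
  motion:
    - {"gripper": 45,"offset": [-0.11,-0.12,0],"dr": [0,0,0]}
    - {"gripper": 45,"offset": [0,0,0.5],"dr": [0,0,0]}
    - {"gripper": 45,"offset": [0,0,0.6],"dr": [0,0,0]}
    - {"gripper": 45,"offset": [0,0,0.6],"dr": [0,0,0]}
    - {"gripper": 45,"offset": [0,0,0.6],"dr": [0,0,0]}
    - {"gripper": 45,"offset": [0,0,0.4],"dr": [0,0,0]}
    - {"gripper": 45,"offset": [0,0,0.12],"dr": [0,0,0]}
    - {"gripper": 45,"offset": [0,0,0],"dr": [0,0,0]}

```text
t: 17.77
ee_pos: [0.4706, -0.1646, 0.0291]
tcp_rot: [[-0.993, 0.119, -0.001], [0.119, 0.993, -0.0], [0.001, -0.0, -1.0]]
force: [-2.7, 0.8, 5.7]
finger_gap: 0.551
finger_force: 30.0
```

Request:
step_arm:
  motion:
    - {"gripper": 72,"offset": [0,0,0],"dr": [0,0,0]}
    - {"gripper": 72,"offset": [0,0,0],"dr": [0,0,0]}
    - {"gripper": 72,"offset": [0,0,0],"dr": [0,0,0]}
    - {"gripper": 72,"offset": [0,0,-0.7],"dr": [0,0,0]}
    - {"gripper": 72,"offset": [0,0,-1],"dr": [0,0,0]}
    - {"gripper": 72,"offset": [0,0,-1],"dr": [0,0,0]}
    - {"gripper": 72,"offset": [0,0,-0.6],"dr": [0,0,0]}
    - {"gripper": 72,"offset": [0,0,0],"dr": [0,0,0]}

```text
t: 18.77
ee_pos: [0.4718, -0.165, 0.1119]
tcp_rot: [[-0.993, 0.119, 0.002], [0.119, 0.993, -0.001], [-0.002, -0.0, -1.0]]
force: [-0.2, -0.5, -0.3]
finger_gap: 0.768
finger_force: 0.0
```

Run:
```python
from obj import *
im,ci=snap('wrist','w9.png'); go(661.9,5.7,110,83.3)
P=outline(im,ci,(469.4,-164.5),75,.024,60,90)
print(cv2.minAreaRect(P.astype(np.float32)))
P=outline(im,ci,(469.4,-164.5),75,.024,60,0)
print(cv2.minAreaRect(P.astype(np.float32)))
```

```text
t 18.82 pos [ 471.1 -164.9  111.1] ang 83.2 tilt [ 0.0002 -0.0001] gap 72.0 F [-0.3 -0.3  0.9] ff 0.0
tool shift [-6.77  7.68  0.04] turn z units -0.02
shift in axes after turn [-6.78  7.67  0.04]
px 318.9 241.6 bbox [272 197] [363 285]
((469.6540222167969, -165.28445434570312), (52.2259407043457, 52.42131805419922), 83.18965911865234)
px 318.9 241.6 bbox [272 196] [363 285]
((469.3605651855469, -165.24969482421875), (52.22673034667969, 53.00819396972656), 83.18278503417969)
```

The plate is seated: it measures 52.2×52.4 mm at the 24 mm plane, centred on the shaft. Next is the gear.

Request:
step_arm:
  motion:
    - {"gripper": 76,"offset": [-0.6,0.7,0],"dr": [0,0,0]}
    - {"gripper": 76,"offset": [-0.88,1,0],"dr": [0,0,0]}
    - {"gripper": 76,"offset": [-0.88,1,0],"dr": [0,0,0]}
    - {"gripper": 76,"offset": [-0.88,1,0],"dr": [0,0,0]}
    - {"gripper": 76,"offset": [-0.88,1,0],"dr": [0,0,0]}
    - {"gripper": 76,"offset": [-0.88,1,0],"dr": [0,0,0]}
    - {"gripper": 76,"offset": [-0.88,1,0],"dr": [0,0,0]}
    - {"gripper": 76,"offset": [-0.7,0.75,0],"dr": [0,0,0]}

```text
t: 19.82
ee_pos: [0.6567, 0.0021, 0.1092]
tcp_rot: [[-0.993, 0.118, -0.003], [0.118, 0.993, 0.0], [0.003, -0.0, -1.0]]
force: [0.3, 0.6, -0.4]
finger_gap: 0.818
finger_force: 0.0
```

Request:
step_arm:
  motion:
    - {"gripper": 76,"offset": [-0.18,0.2,0],"dr": [0,0,0]}
    - {"gripper": 76,"offset": [0,0,0],"dr": [0,0,0]}
    - {"gripper": 76,"offset": [0,0,0],"dr": [0,0,0]}

```text
t: 20.2
ee_pos: [0.6607, 0.0034, 0.1107]
tcp_rot: [[-0.993, 0.12, -0.002], [0.12, 0.993, -0.001], [0.002, -0.001, -1.0]]
force: [0.2, 0.0, 0.8]
finger_gap: 0.817
finger_force: 0.0
```

Run:
```python
from obj import *
im,ci=snap('wrist','w10.png'); go(661.9,5.7,16,83.3)
P=outline(im,ci,(661.9,5.7),62,.014,60,60)
print(cv2.minEnclosingCircle(P.astype(np.float32)),cv2.minAreaRect(P.astype(np.float32)))
```

```text
t 20.25 pos [660.9   3.4 110.9] ang 83.1 tilt [-0.0013 -0.0011] gap 76.5 F [-0.5  0.3  0.6] ff 0.0
tool shift [-0.03  0.1   3.8 ] turn z units -0.03
shift in axes after turn [-0.03  0.1   3.8 ]
px 322.7 243.7 bbox [273 199] [367 290]
((662.8309326171875, 3.6867454051971436), 28.74903106689453) ((662.9564819335938, 3.9001617431640625), (56.42842483520508, 56.36625671386719), 83.09031677246094)
```

Request:
step_arm:
  motion:
    - {"gripper": 76,"offset": [-0.06,0.03,0.5],"dr": [0,0,0]}
    - {"gripper": 76,"offset": [0,0,0.9],"dr": [0,0,0]}
    - {"gripper": 76,"offset": [0,0,0.9],"dr": [0,0,0]}
    - {"gripper": 76,"offset": [0,0,0.9],"dr": [0,0,0]}
    - {"gripper": 76,"offset": [0,0,0.6],"dr": [0,0,0]}
    - {"gripper": 76,"offset": [0,0,0],"dr": [0,0,0]}
    - {"gripper": 50,"offset": [0,0,0],"dr": [0,0,0]}
    - {"gripper": 50,"offset": [0,0,0],"dr": [0,0,0]}

```text
t: 21.25
ee_pos: [0.6633, 0.0055, 0.0163]
tcp_rot: [[-0.993, 0.119, 0.0], [0.119, 0.993, -0.0], [-0.0, -0.0, -1.0]]
force: [-0.0, 0.3, 0.3]
finger_gap: 0.65
finger_force: 0.0
```

Request:
step_arm:
  motion:
    - {"gripper": 50,"offset": [0,0,0],"dr": [0,0,0]}
    - {"gripper": 50,"offset": [0,0,0],"dr": [0,0,0]}
    - {"gripper": 50,"offset": [0,0,0],"dr": [0,0,0]}

```text
t: 21.62
ee_pos: [0.6633, 0.0054, 0.0163]
tcp_rot: [[-0.993, 0.119, 0.0], [0.119, 0.993, -0.0], [-0.0, -0.0, -1.0]]
force: [0.3, -0.9, 0.5]
finger_gap: 0.612
finger_force: 30.0
```

Request:
step_arm:
  motion:
    - {"gripper": 50,"offset": [0,0,-0.6],"dr": [0,0,0]}
    - {"gripper": 50,"offset": [0,0,-0.9],"dr": [0,0,0]}
    - {"gripper": 50,"offset": [0.2,-0.2,-1],"dr": [0,0,0]}
    - {"gripper": 50,"offset": [0.6,-0.6,-0.9],"dr": [0,0,0]}
    - {"gripper": 50,"offset": [0.85,-0.95,0],"dr": [0,0,0]}
    - {"gripper": 50,"offset": [0.85,-0.95,0],"dr": [0,0,0]}
    - {"gripper": 50,"offset": [0.85,-0.95,0],"dr": [0,0,0]}
    - {"gripper": 50,"offset": [0.85,-0.95,0],"dr": [0,0,0]}

```text
t: 22.62
ee_pos: [0.5448, -0.0967, 0.1021]
tcp_rot: [[-0.993, 0.119, 0.001], [0.119, 0.993, -0.0], [-0.001, -0.0, -1.0]]
force: [0.3, -0.4, -1.4]
finger_gap: 0.613
finger_force: 30.0
```

Run:
```python
from h import *
go(469.6,-164.8,98,83.3)
```

```text
t 22.62 pos [544.8 -96.7 102.1] ang 83.2 tilt [ 0.0011 -0.0002] gap 57.0 F [ 0.3 -0.4 -1.4] ff 30.0
tool shift [ 2.66 -3.06  0.16] turn z units -0.01
shift in axes after turn [ 2.67 -3.06  0.16]
```

Request:
step_arm:
  motion:
    - {"gripper": 50,"offset": [0.85,-0.95,0],"dr": [0,0,0]}
    - {"gripper": 50,"offset": [0.8,-0.9,0],"dr": [0,0,0]}
    - {"gripper": 50,"offset": [0.5,-0.6,0],"dr": [0,0,0]}
    - {"gripper": 50,"offset": [0.2,-0.3,0],"dr": [0,0,0]}
    - {"gripper": 50,"offset": [0,0,0],"dr": [0,0,0]}
    - {"gripper": 50,"offset": [0,0,0],"dr": [0,0,0]}
    - {"gripper": 50,"offset": [0,0,0],"dr": [0,0,0]}

```text
t: 23.5
ee_pos: [0.4796, -0.1565, 0.1011]
tcp_rot: [[-0.993, 0.117, 0.001], [0.117, 0.993, 0.0], [-0.001, 0.001, -1.0]]
force: [-0.1, 0.7, -1.3]
finger_gap: 0.607
finger_force: 30.0
```

```bash
cat > bore.py <<'E'
from chk import *
# find tip blob and bore numerically: print a coarse grey map
im,ci=snap('wrist','w11.png'); s=robot.state()['ee_pos'];zb=s[2]-.0163
go(469.6,-164.8,40.3,83.3)
print('tip',proj(ci,[[.4696,-.1648,.070]]),'bore top',ext(ci,s[:2],.0115,zb+.014),'bore bot',ext(ci,s[:2],.0115,zb))
g=cv2.cvtColor(im,cv2.COLOR_BGR2HSV)
for v in range(262,342,3): print(v,' '.join('%3d'%x for x in g[v,280:360:3,2]),'|',' '.join('%3d'%x for x in g[v,280:360:3,1]))
E
python3 bore.py
```

```text
t 23.55 pos [ 479.5 -156.7  101.1] ang 83.3 tilt [0.0004 0.0003] gap 57.2 F [-0.5  0.6 -1.5] ff 30.0
tool shift [ 0.36 -0.37  2.43] turn z units -0.01
shift in axes after turn [ 0.35 -0.37  2.43]
tip [[297.55619687 260.39784237]] bore top [289. 277. 348. 332.] bore bot [291. 265. 346. 317.]
262 105 104 105 109 106 106 109 107 111 112 109 111 108 111 110 110 108 108 106 107 105 107 106 110 110 111 112 |  34  34  32  35  34  36  37  33  30  34  35  34  28  34  35  37  31  38  36  36  39  29  36  39  35  34  41
265 108 112 110 108 106 106 105 110 107 109 111 108 108 109 111 108 110 111 110 106 110 108 109 107 109 105 109 |  35  34  32  33  36  31  32  35  33  28  37  33  26  37  34  31  37  37  42  36  39  33  37  38  35  32  35
268 109 110 108 108 107 106 108 108 108 107 102 108 108 109 108 111 109 113 110 113 110 106 105 108 109 105 106 |  35  37  33  31  33  38  38  38  35  38  33  33  35  30  40  30  42  38  39  29  39  38  32  33  44  39  36
271 104 108 106 107 110 111 109 105 109 110 105 107 109 109 108 113 110 110 112 109 109 109 106 108 107 102 103 |  34  33  31  31  30  41  37 
[... 4485 characters left out ...]
44  42  37  47  41  40  41  45  28
334 113 111 111 110 110 110 112 111 112 114 118 118 116 120 118 119 112 110 114 113 109 113 109 108 109 126 232 |  41  44  39  49  44  44  43  37  41  34  37  39  35  38  35  36  36  42  40  41  40  41  40  38  37  40  29
337  59  63  59  58  61  65  62  63  66  64  62  68  64  63  64  63  59  63  59  65  63  63  65  61  60  62 104 |  52  65  52  62  50  55  66  53  58  64  62  56  48  57  48  53  52  61  56  59  65  53  71  54  64  58  42
340  50  52  50  48  51  53  53  51  51  51  51  52  52  50  50  52  54  53  52  55  55  54  53  49  51  48  50 |  71  78  82  85  80  77  77  70  60  65  70  78  74  77  71  69  71  82  64  79  60  71  58  52  70  69  61
```

The gear is centred in the grip: its bore spans columns 289–347 and rows 276–332, as predicted. I'll close the remaining shift and check the shaft tip numerically.

Request:
step_arm:
  motion:
    - {"gripper": 50,"offset": [0.35,-0.36,0],"dr": [0,0,0]}
    - {"gripper": 50,"offset": [0,0,0],"dr": [0,0,0]}
    - {"gripper": 50,"offset": [0,0,0],"dr": [0,0,0]}

```text
t: 23.92
ee_pos: [0.469, -0.1655, 0.1012]
tcp_rot: [[-0.993, 0.119, 0.0], [0.119, 0.993, -0.0], [-0.0, -0.0, -1.0]]
force: [-0.2, 1.0, -1.9]
finger_gap: 0.613
finger_force: 30.0
```

Run:
```python
from chk import *
im,ci=snap('wrist','w12.png'); s=robot.state()['ee_pos'];zb=s[2]-.0163
go(469.6,-164.8,40.3,83.3)
print('tip',proj(ci,[[.4696,-.1648,.070]]),'bore top',ext(ci,s[:2],.0115,zb+.014),'bore bot',ext(ci,s[:2],.0115,zb))
cv2.imwrite('pics/w12c.png',cv2.resize(im[220:360,240:400],(640,560),interpolation=cv2.INTER_CUBIC))
```

```text
t 23.98 pos [ 469.2 -165.4  101.2] ang 83.2 tilt [0.0003 0.    ] gap 56.9 F [-0.2 -0.1 -1.6] ff 30.0
tool shift [-0.01  0.02  2.44] turn z units -0.02
shift in axes after turn [-0.01  0.02  2.44]
tip [[320.53213902 280.49868549]] bore top [290. 277. 349. 333.] bore bot [292. 266. 347. 318.]
```

View pics/w12c.png

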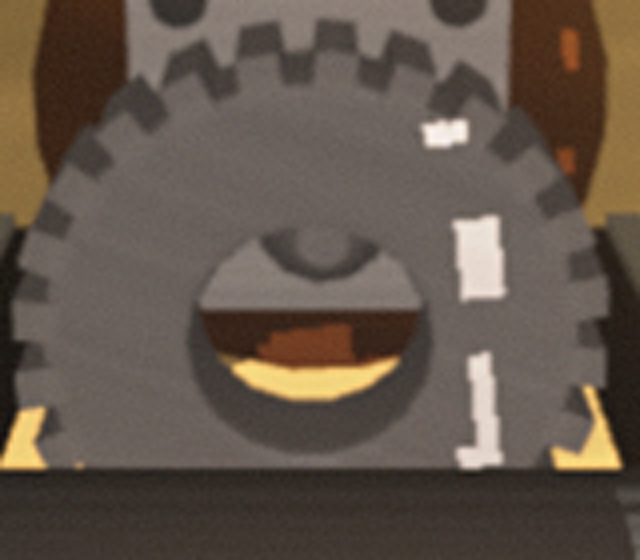

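The shaft tip is at (320,281) as predicted, and the bore is within about 1 mm. I'll lower the gear.

Request:
step_arm:
  motion:
    - {"gripper": 50,"offset": [0,0.03,0.3],"dr": [0,0,0]}
    - {"gripper": 50,"offset": [0,0,0.6],"dr": [0,0,0]}
    - {"gripper": 50,"offset": [0,0,0.6],"dr": [0,0,0]}
    - {"gripper": 50,"offset": [0,0,0.5],"dr": [0,0,0]}
    - {"gripper": 50,"offset": [0,0,0.35],"dr": [0,0,0]}
    - {"gripper": 50,"offset": [0,0,0.1],"dr": [0,0,0]}
    - {"gripper": 50,"offset": [0,0,0],"dr": [0,0,0]}

```text
t: 24.85
ee_pos: [0.4687, -0.1644, 0.0402]
tcp_rot: [[-0.993, 0.119, -0.001], [0.119, 0.993, -0.0], [0.001, -0.0, -1.0]]
force: [-2.0, 0.6, 3.0]
finger_gap: 0.609
finger_force: 30.0
```

Contact came at the expected height (40.2 mm), so I'll release, rise, and check.

Request:
step_arm:
  motion:
    - {"gripper": 76,"offset": [0,0,0],"dr": [0,0,0]}
    - {"gripper": 76,"offset": [0,0,0],"dr": [0,0,0]}
    - {"gripper": 76,"offset": [0,0,0],"dr": [0,0,0]}
    - {"gripper": 76,"offset": [0,0,-0.7],"dr": [0,0,0]}
    - {"gripper": 76,"offset": [0,0,-1],"dr": [0,0,0]}
    - {"gripper": 76,"offset": [0,0,-1],"dr": [0,0,0]}
    - {"gripper": 76,"offset": [0,0,-0.5],"dr": [0,0,0]}
    - {"gripper": 76,"offset": [0,0,0],"dr": [0,0,0]}

```text
t: 25.85
ee_pos: [0.4696, -0.1648, 0.1204]
tcp_rot: [[-0.993, 0.119, 0.002], [0.119, 0.993, -0.001], [-0.002, -0.0, -1.0]]
force: [-0.4, -1.1, 0.5]
finger_gap: 0.817
finger_force: 0.0
```

Run:
```python
from obj import *
im,ci=snap('wrist','w13.png'); go(630.0,-193.5,120,83.3)
for vm in (0,60,85):
    P=outline(im,ci,(469.6,-164.8),72,.038,60,vm)
    print(cv2.minEnclosingCircle(P.astype(np.float32)),cv2.minAreaRect(P.astype(np.float32)))
```

```text
t 25.90 pos [ 469.1 -164.6  119.7] ang 83.2 tilt [-0.0001 -0.0001] gap 76.4 F [ 0.1 -0.1 -0.5] ff 0.0
tool shift [-6.53 -0.38 -0.01] turn z units -0.02
shift in axes after turn [-6.53 -0.4  -0.01]
px 318.5 248.2 bbox [267 195] [368 294]
((465.9731750488281, -164.91030883789062), 34.19380187988281) ((468.1196594238281, -165.15414428710938), (56.8862190246582, 57.953182220458984), 84.82099151611328)
px 318.5 248.2 bbox [267 195] [368 294]
((465.9731750488281, -164.91030883789062), 34.19380187988281) ((468.1196594238281, -165.15414428710938), (56.8862190246582, 57.953182220458984), 84.82099151611328)
px 318.5 248.2 bbox [267 195] [368 294]
((465.9752197265625, -164.9105224609375), 34.19230270385742) ((468.19049072265625, -165.11656188964844), (57.0636100769043, 57.475730895996094), 87.95973205566406)
```

The gear is seated, measuring 57×57.7 mm at the 38 mm plane. Next is the tube.

Request:
step_arm:
  motion:
    - {"gripper": 54,"offset": [-0.6,0,0],"dr": [0,0,0]}
    - {"gripper": 54,"offset": [-1,-0.1,0],"dr": [0,0,0]}
    - {"gripper": 54,"offset": [-1,-0.1,0],"dr": [0,0,0]}
    - {"gripper": 54,"offset": [-1,-0.1,0],"dr": [0,0,0]}
    - {"gripper": 54,"offset": [-1,-0.1,0],"dr": [0,0,0]}
    - {"gripper": 54,"offset": [-1,0,0],"dr": [0,0,0]}
    - {"gripper": 54,"offset": [-0.6,0,0],"dr": [0,0,0]}
    - {"gripper": 54,"offset": [-0.2,0,0],"dr": [0,0,0]}

```text
t: 26.9
ee_pos: [0.6268, -0.1932, 0.1181]
tcp_rot: [[-0.993, 0.118, -0.002], [0.118, 0.993, 0.001], [0.002, 0.0, -1.0]]
force: [-1.0, 1.6, -0.6]
finger_gap: 0.58
finger_force: 0.0
```

Request:
step_arm:
  motion:
    - {"gripper": 54,"offset": [-0.1,0,0],"dr": [0,0,0]}
    - {"gripper": 54,"offset": [0,0,0],"dr": [0,0,0]}

```text
t: 27.15
ee_pos: [0.6287, -0.1938, 0.1195]
tcp_rot: [[-0.993, 0.119, -0.001], [0.119, 0.993, 0.0], [0.001, -0.0, -1.0]]
force: [0.9, -0.2, 0.0]
finger_gap: 0.581
finger_force: 0.0
```

Run:
```python
from obj import *
im,ci=snap('wrist','w14.png'); go(630.0,-193.2,20,83.3)
for vm in (60,85):
    P=outline(im,ci,(630,-193.2),45,.024,60,vm)
    print(cv2.minEnclosingCircle(P.astype(np.float32)),cv2.minAreaRect(P.astype(np.float32)))
g=cv2.cvtColor(im,cv2.COLOR_BGR2HSV); u,v=proj(ci,[[.630,-.1932,.024]])[0].astype(int)
for w in range(v-40,v+48,5): print(w,' '.join('%3d/%3d'%tuple(x) for x in g[w,u-36:u+40:6][:,[1,2]]))
```

```text
t 27.20 pos [ 628.7 -193.8  119.7] ang 83.2 tilt [-0.0009 -0.    ] gap 53.7 F [ 0.9 -0.6  0.1] ff 0.0
tool shift [-0.05  0.03  3.99] turn z units -0.02
shift in axes after turn [-0.05  0.03  3.99]
px 319.7 244.6 bbox [294 220] [344 270]
((630.2557373046875, -193.93592834472656), 15.691040992736816) ((630.255859375, -193.72410583496094), (30.345691680908203, 30.17864418029785), 71.28921508789062)
px 319.7 244.6 bbox [294 220] [344 270]
((630.365234375, -193.7141876220703), 15.579395294189453) ((630.2947387695312, -193.68099975585938), (30.376121520996094, 29.962526321411133), 19.695714950561523)
204 140/144 143/143 145/144 143/146 140/148 139/147 144/147 141/150 141/148 140/149 144/147 149/147 145/149
209 143/146 143/143 141/145 144/145 138/148 139/145 140/148 144/147 140/148 142/147 144/150 145/146 145/146
214 144/143 145/144 135/145 135/145 142/144 103/ 97  80/ 80 103/102 146/145 144/145 146/145 143/141 147/142
219 147/142 138/144 138/140 139/134  65/ 75  73/ 80  70/ 84  69/ 78  70/ 80 138/131 143/136 143/134 138/137
224 145/137 148/133 133/138  60/ 76  46/112  44/115  27/239  46/11
[... 745 characters left out ...]
/ 82  68/ 79  59/ 82  46/110 138/129 139/130 140/129
264 143/132 148/126 142/129 110/118  45/113  53/110  56/ 91  51/111  51/111 135/128 141/137 142/138 145/134
269 143/130 142/131 146/131 144/133 138/133  76/111  49/115  84/115 144/136 141/141 146/140 138/140 139/139
274 144/133 140/135 144/138 142/142 137/138 142/138 138/140 145/139 138/140 148/140 140/138 143/141 144/143
279 145/134 145/135 136/139 143/141 145/141 137/143 144/145 141/141 143/144 142/144 142/144 139/141 145/141
284 141/143 142/144 147/142 144/143 131/232 133/215 142/156 144/143 141/145 139/145 140/144 142/140 139/141
289 140/142 143/141 144/140 133/223 117/245 116/245 137/229 140/138 140/138 140/135 144/159 139/134 143/134
```

The tube is at (630.3,−193.7) with a 31 mm outline, as expected.

Request:
step_arm:
  motion:
    - {"gripper": 54,"offset": [-0.06,0,0.6],"dr": [0,0,0]}
    - {"gripper": 54,"offset": [0,0,0.9],"dr": [0,0,0]}
    - {"gripper": 54,"offset": [0,0,0.9],"dr": [0,0,0]}
    - {"gripper": 54,"offset": [0,0,0.9],"dr": [0,0,0]}
    - {"gripper": 54,"offset": [0,0,0.7],"dr": [0,0,0]}
    - {"gripper": 54,"offset": [0,0,0],"dr": [0,0,0]}
    - {"gripper": 26,"offset": [0,0,0],"dr": [0,0,0]}
    - {"gripper": 26,"offset": [0,0,0],"dr": [0,0,0]}

```text
t: 28.2
ee_pos: [0.6316, -0.1942, 0.021]
tcp_rot: [[-0.993, 0.119, 0.002], [0.119, 0.993, -0.001], [-0.002, -0.0, -1.0]]
force: [0.5, 0.7, 0.2]
finger_gap: 0.413
finger_force: 0.0
```

Request:
step_arm:
  motion:
    - {"gripper": 26,"offset": [0,0,0],"dr": [0,0,0]}
    - {"gripper": 26,"offset": [0,0,0],"dr": [0,0,0]}
    - {"gripper": 26,"offset": [0,0,0],"dr": [0,0,0]}

```text
t: 28.58
ee_pos: [0.6315, -0.1941, 0.0209]
tcp_rot: [[-0.993, 0.119, 0.001], [0.119, 0.993, -0.0], [-0.002, -0.0, -1.0]]
force: [0.9, -0.1, 5.5]
finger_gap: 0.334
finger_force: 30.0
```

Request:
step_arm:
  motion:
    - {"gripper": 26,"offset": [0,0,-0.6],"dr": [0,0,0]}
    - {"gripper": 26,"offset": [0,0,-0.9],"dr": [0,0,0]}
    - {"gripper": 26,"offset": [0,0,-1],"dr": [0,0,0]}
    - {"gripper": 26,"offset": [0.4,0.1,-0.9],"dr": [0,0,0]}
    - {"gripper": 26,"offset": [0.9,0.1,0],"dr": [0,0,0]}
    - {"gripper": 26,"offset": [1,0.1,0],"dr": [0,0,0]}
    - {"gripper": 26,"offset": [1,0.1,0],"dr": [0,0,0]}
    - {"gripper": 26,"offset": [1,0,0],"dr": [0,0,0]}

```text
t: 29.58
ee_pos: [0.5244, -0.171, 0.1053]
tcp_rot: [[-0.993, 0.118, -0.0], [0.118, 0.993, -0.0], [0.0, -0.0, -1.0]]
force: [1.0, 0.2, -1.1]
finger_gap: 0.342
finger_force: 30.0
```

Run:
```python
from h import *
go(469.6,-164.8,105,83.3)
```

```text
t 29.57 pos [ 524.4 -171.   105.3] ang 83.2 tilt [-0.     -0.0001] gap 31.8 F [ 1.   0.2 -1.1] ff 30.0
tool shift [ 2.2  -0.01  0.01] turn z units -0.01
shift in axes after turn [ 2.2  -0.01  0.01]
```

Request:
step_arm:
  motion:
    - {"gripper": 26,"offset": [0.9,0,0],"dr": [0,0,0]}
    - {"gripper": 26,"offset": [0.7,0,0],"dr": [0,0,0]}
    - {"gripper": 26,"offset": [0.35,0,0],"dr": [0,0,0]}
    - {"gripper": 26,"offset": [0,0,0],"dr": [0,0,0]}
    - {"gripper": 26,"offset": [0,0,0],"dr": [0,0,0]}

```text
t: 30.2
ee_pos: [0.4779, -0.1656, 0.1051]
tcp_rot: [[-0.993, 0.119, 0.001], [0.119, 0.993, -0.0], [-0.001, -0.0, -1.0]]
force: [0.7, -0.6, -1.3]
finger_gap: 0.337
finger_force: 30.0
```

Run:
```python
from h import *
go(470.6,-164.9,58.9,83.3)
```

```text
t 30.20 pos [ 477.9 -165.6  105.1] ang 83.2 tilt [ 0.0014 -0.0002] gap 31.4 F [ 0.7 -0.6 -1.3] ff 30.0
tool shift [ 0.3  -0.01  1.85] turn z units -0.01
shift in axes after turn [ 0.29 -0.01  1.85]
```

Request:
step_arm:
  motion:
    - {"gripper": 26,"offset": [0.3,0,0],"dr": [0,0,0]}
    - {"gripper": 26,"offset": [0,0,0],"dr": [0,0,0]}
    - {"gripper": 26,"offset": [0,0,0],"dr": [0,0,0]}

```text
t: 30.58
ee_pos: [0.4696, -0.1646, 0.1049]
tcp_rot: [[-0.993, 0.119, 0.0], [0.119, 0.993, -0.0], [-0.0, -0.0, -1.0]]
force: [-0.2, 0.6, -1.6]
finger_gap: 0.332
finger_force: 30.0
```

Run:
```python
from chk import *
im,ci=snap('wrist','w15.png'); go(470.6,-164.9,58.9,83.3)
s=robot.state()['ee_pos'];zb=s[2]-.0209
print('tip',proj(ci,[[.4696,-.1648,.070]]),'bore top (tcp)',ext(ci,s[:2],.0115,zb+.024),'outer',ext(ci,s[:2],.016,zb+.024))
g=cv2.cvtColor(im,cv2.COLOR_BGR2HSV)
for w in range(262,346,4): print(w,' '.join('%3d'%x for x in g[w,272:368:4,2]))
```

```text
t 30.62 pos [ 469.6 -164.6  104.9] ang 83.2 tilt [ 0.0002 -0.0001] gap 30.9 F [-0.1 -0.1 -0.5] ff 30.0
tool shift [-0.04 -0.01  1.84] turn z units -0.02
shift in axes after turn [-0.04 -0.01  1.84]
tip [[318.35149452 276.87743219]] bore top (tcp) [288. 282. 350. 339.] outer [276. 270. 362. 350.]
262 120 112 114 112 118  81  72  73  78  76  76  78  75  74  76  78  76  73  96 118 119 121 120 121
266 119 113 115 114  80  77  72  77  76  77  74  77  77  77  75  78  79  75  74 110 113 118 119  98
270  99 114 111  99  71  76  78  75  79  89 117 115  98  91  82  76  75  77  78  73 118 115 118 124
274 100 118 116  71  71  75  90 114 124 129 124 121 123 126 127 127 102  78  78  73  98 117  95  97
278  97  34 109  75  76 106 123 119 118 117 113 113 115 116 116 118 124 118  84  73  72  51  73  98
282  90  29  79  72 110 120 118 113 114  78  73 103 102  80  85 109 115 120 118 102  71  45  45  97
286  68  29  70 117 120 118 111 118 117 117 111  80  88 101 116 110 110 113 117 121  79  43  36  97
290  38  29  85 113 113 104 111 114 116 116 119 116 117 117 119 113 112 109 113 118 117  59  31  89
294
[... 596 characters left out ...]

318  28  39 114 115  83  71  80  77  72  77  76  78  79  75  79  74  77  74  72 116 120 109  29  36
322  29  52 107 114 115  72  74  75  77  81  76  81  80  85  81  80  77  77  87 119 113 222  30  34
326  33 106 244 109 113  99  76  79  77  81  76  80  80  81  79  77  75  76 113 113 115 252  29  31
330  32 206 248 198 109 114  94  76  76  77  79  82  81  79  80  76  83 119 116 111 231 245  42  38
334  32 255 249 251 116 121 122 123  93  83  81  81  78  78  85 105 120 118 108 245 249 250 103  36
338  47  37  40  36  47  46  49  48  45  49  50  53  48  48  49  52  50  48  44  35  38  40  43  50
342  57  57  54  57  55  60  58  55  56  59  59  56  61  58  58  56  60  54  58  53  55  56  54  58
```

The tube bore centre (col ≈318) and shaft tip (col ≈318) line up. I'll lower 46 mm.

Request:
step_arm:
  motion:
    - {"gripper": 26,"offset": [-0.03,0,0.3],"dr": [0,0,0]}
    - {"gripper": 26,"offset": [0,0,0.5],"dr": [0,0,0]}
    - {"gripper": 26,"offset": [0,0,0.5],"dr": [0,0,0]}
    - {"gripper": 26,"offset": [0,0,0.4],"dr": [0,0,0]}
    - {"gripper": 26,"offset": [0,0,0.14],"dr": [0,0,0]}
    - {"gripper": 26,"offset": [0,0,0],"dr": [0,0,0]}
    - {"gripper": 26,"offset": [0,0,0],"dr": [0,0,0]}

```text
t: 31.5
ee_pos: [0.4704, -0.1647, 0.0589]
tcp_rot: [[-0.993, 0.119, 0.0], [0.119, 0.993, -0.0], [-0.0, -0.0, -1.0]]
force: [-0.5, -0.2, -0.6]
finger_gap: 0.331
finger_force: 30.0
```

Request:
step_arm:
  motion:
    - {"gripper": 26,"offset": [0,0,0.04],"dr": [0,0,0]}
    - {"gripper": 26,"offset": [0,0,0],"dr": [0,0,0]}

```text
t: 31.75
ee_pos: [0.4704, -0.1647, 0.0587]
tcp_rot: [[-0.993, 0.119, 0.001], [0.119, 0.993, -0.0], [-0.001, -0.0, -1.0]]
force: [-0.8, 0.3, 5.5]
finger_gap: 0.332
finger_force: 30.0
```

Contact at the expected height, so I'll release and rise well clear.

Request:
step_arm:
  motion:
    - {"gripper": 56,"offset": [0,0,0],"dr": [0,0,0]}
    - {"gripper": 56,"offset": [0,0,0],"dr": [0,0,0]}
    - {"gripper": 56,"offset": [0,0,0],"dr": [0,0,0]}
    - {"gripper": 56,"offset": [0,0,0],"dr": [0,0,0]}
    - {"gripper": 56,"offset": [0,0,-0.7],"dr": [0,0,0]}
    - {"gripper": 56,"offset": [0,0,-1],"dr": [0,0,0]}
    - {"gripper": 56,"offset": [0,0,-1],"dr": [0,0,0]}
    - {"gripper": 56,"offset": [0,0,-1],"dr": [0,0,0]}

```text
t: 32.75
ee_pos: [0.47, -0.1646, 0.1511]
tcp_rot: [[-0.993, 0.119, -0.0], [0.119, 0.993, 0.0], [0.0, 0.0, -1.0]]
force: [0.1, 0.6, -0.4]
finger_gap: 0.604
finger_force: 0.0
```

Request:
step_arm:
  motion:
    - {"gripper": 56,"offset": [-0.8,0,0],"dr": [0,0,0]}
    - {"gripper": 56,"offset": [-1,0,-0.5],"dr": [0,0,0]}
    - {"gripper": 56,"offset": [-1,0,-0.5],"dr": [0,0,0]}
    - {"gripper": 56,"offset": [-0.6,0,0],"dr": [0,0,0]}
    - {"gripper": 56,"offset": [0,0,0],"dr": [0,0,0]}
    - {"gripper": 56,"offset": [0,0,0],"dr": [0,0,0]}

```text
t: 33.5
ee_pos: [0.5535, -0.1747, 0.1749]
tcp_rot: [[-0.993, 0.119, -0.002], [0.119, 0.993, 0.0], [0.002, 0.0, -1.0]]
force: [-0.5, 0.2, -0.6]
finger_gap: 0.605
finger_force: 0.0
```

Run:
```python
from obj import *
im,ci=snap('side','s2.png')
def grey(ci,im,c,name,parts):
    hsv=cv2.cvtColor(im,cv2.COLOR_BGR2HSV)
    for n,r,z0,z1 in parts:
        print(name,n,'pred top',ext(ci,c,r,z1),'bot',ext(ci,c,r,z0))
grey(ci,im,(.4696,-.1648),'side',[('gear',.029,.024,.038),('tube',.016,.038,.062)])
print('tip',proj(ci,[[.4696,-.1648,.07],[.4696,-.1648,.062],[.47,.1682,.054]]).round(1).tolist())
grey(ci,im,(.470,.1682),'side',[('pulley',.029,.012,.032),('hex',.0215,.032,.046)])
# vertical profile down the stack column
for x,lo,hi in((300,330,400),(291,190,240)):
    g=cv2.cvtColor(im,cv2.COLOR_BGR2HSV)
    for dx in(-14,0,14): print(x+dx,lo,' '.join('%d/%d'%tuple(q) for q in g[lo:hi:3,x+dx][:,[1,2]]))
tp,ct=snap('top','t2.png')
for c,h,r in(((469.6,-164.8),.062,12),((470,168.2),.046,16)):
    P=outline(tp,ct,c,r,h,60,60); print(cv2.minAreaRect(P.astype(np.float32)))
im,ci=snap('wrist','w16.png'); go(470,-165,100,83)
P=outline(im,ci,(469.6,-164.8),34,.062,60,85); print(cv2.minEnclosingCircle(P.astype(np.float32)),cv2.minAreaRect(P.astype(np.float32)))
```

```text
side gear pred top [281. 339. 322. 374.] bot [282. 345. 322. 379.]
side tube pred top [290. 337. 312. 356.] bot [290. 347. 313. 366.]
tip [[300.9, 342.8], [301.1, 346.2], [290.5, 199.3]]
side pulley pred top [275. 199. 306. 219.] bot [276. 206. 306. 227.]
side hex pred top [279. 195. 302. 210.] bot [279. 201. 302. 216.]
286 330 127/181 129/178 132/174 130/175 125/170 64/147 33/149 38/141 38/141 33/146 37/146 33/148 34/119 38/81 22/47 28/144 44/70 117/48 190/71 170/27 155/28 123/62 138/59 140/62
300 330 128/185 130/181 114/174 40/133 35/140 32/95 37/69 29/62 35/151 39/59 42/54 36/56 38/121 36/157 46/84 40/58 31/65 75/44 193/29 204/20 173/25 143/25 133/73 138/74
314 330 128/192 127/193 129/194 125/194 127/189 67/156 33/138 35/145 34/148 33/149 33/149 32/143 26/106 33/54 17/45 34/164 39/84 68/64 147/26 198/27 128/32 141/67 142/70 135/72
277 190 134/173 130/176 129/174 127/171 128/158 51/136 33/163 36/168 37/130 36/64 63/57 155/56 187/64 184/61 226/26 148/67 128/171
291 190 129/170 130/172 67/156 32/127 37/75 31/58 35/137 29/71 42/55 36/155 31/91 35/65 51/60 207/59 191/28 138/118 129/180
305 190 130/183 126/184 132/182 125/185 132/158 121/84 50/139 51/124 81/66 82/65 142/54 161/65 183/64 182/59 177/26 139/117 128/173
px 460.5 266.8 bbox [448 254] [472 278]
((470.9403381347656, -163.97677612304688), (36.35432434082031, 37.819847106933594), 42.903114318847656)
px 258.8 271.7 bbox [243 256] [274 287]
((470.48272705078125, 168.6925048828125), (50.166343688964844, 51.56623458862305), 44.14025115966797)
t 33.65 pos [ 553.7 -174.8  175.3] ang 83.2 tilt [-0.0011  0.    ] gap 56.1 F [-0.1 -0.3 -0.2] ff 0.0
tool shift [ 3.37 -0.01  3.01] turn z units 0.02
shift in axes after turn [ 3.37 -0.02  3.01]
px 318.3 96.6 bbox [284  62] [352 130]
((469.27069091796875, -164.922119140625), 20.077680587768555) ((469.49798583984375, -164.96205139160156), (39.89796829223633, 38.605499267578125), 76.15673065185547)
```

The edges measured in the side view match the fully seated stack: tube front rim at about row 355 (predicted 356), tube foot at 366, gear front at 370–374, hex front at about 209 (210) and pulley front at about 218 (219). The gripper is well clear, so I'll hand in.

```bash
python3 -c "
from station import robot
print(robot.job_done())"
```

```text
the job is handed in; nothing more can be done
None
```

I handed the job in at about 34 s: plate, gear and tube are on the round-base shaft, and pulley and hex collar on the square-base shaft. All five are let go, with the gripper clear. My camera measurements show each part flat and fully down, but the hand-in call gave no verdict.

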